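Ration ink lumps into the bowl on a clicking turntable

ROBOT

A 6-joint arm with a two-finger parallel gripper is mounted at the origin on the work surface. World frame = base frame: x ahead of the robot, y to its left, z up, the work surface at z = 0. Lengths are in m, angles in rad, forces in N, time in s.
With the tool pointing down it reaches from about 0.3 to 0.775 m from the base axis. Payload 14.6 kg.
Tool frame: the origin (TCP) lies on the mounting face of the last link; the fingertips stand 173 mm ahead of it and the grasp point (between the pads) lies 155 mm ahead of it (r.tcp_to_grasp is the distance from the TCP to the grasp point, in m); z points along the fingers, y is the line along which they close (so a half turn about z gives the same grasp; the last joint's range is limited). The gripper opens to 85 mm and grips with 20 to 120 N. Pads are 22 mm wide; open, the fingers measure 114 mm over their backs; the gripper's body (76 mm by 85 mm) begins 54 mm behind the grasp point. The pads swing forward as they close: fully open they stand 13 mm farther back than shut.
Start: joints at [-0.067, 0.3, 1.521, -0, 1.321, -0.067], TCP at [0.55, -0, 0.405] pointing down, gripper open.
Joint ranges: [-3.03, 3.03], [-0.79, 2.21], [0.23, 2.52], [-1.04, 4.18], [0, 3.07], [-2.55, 2.55]. Speed limits (rad/s): [2.22, 2.22, 2.57, 3.14, 3.14, 3.14].

INTERFACE

Orientations are given as a unit quaternion [w, x, y, z].
In Python, from workcell import sensors, cams, sign_off, r gives the robot as it stands. The module is installed in compiled form; this text tells all that it offers.
- The arm moves only by the tool servo_tool, never from a script. Its argument "motion" is a list that holds one entry, the list of rows, each a list of 4 numbers: the shift along the world's x, y, z in cm, then the turn about the world's z in degrees. A call has 1 to 8 rows; each row is the pose to reach, as a shift and turn from the pose commanded when the call began; what a row does not reach only later rows make up. A row lasts 1/10 s, in which the tool goes at most 50 mm and 8.59 degrees, less where a joint would pass 70% of its speed; a pose out of reach is approached as far as the arm can. A call with a gripper value outside its range is refused whole. "hand" is the finger opening in cm, from 0 to 8.54, set as the call begins (left out, the last holds). The fingers move at their own pace and stop on an object; "newtons" is the grip in N (left out, the last holds). Time passes only in rows, so rows that repeat a pose let the fingers close. It gives the time, the measured TCP pose, the force, the opening and the grip force at its end, in the units of the state.
- sensors.sense(): the state, without advancing time (a new reading comes with each control period).
- cams.read_camera(name): name is "scene" or "side" or "wrist"; returns the picture (480x640x3 uint8, blue, green, red); there is no depth.
- cams.calibration(name): a dict with "fx", "fy", "cx", "cy" (pixels), "pose" (4x4, takes a point from camera to world coordinates). Camera axes: x right, y down, z forward; pixel columns grow to the right and rows downward; lengths in m; the calibration is good to about 2 mm. A picture is of the moment at which its call begins: read the wrist's pose just before it. calibration takes no time and is no camera call; for the wrist camera it gives the pose at the moment of the call.
- sign_off(): hands the job in; it is judged then, once.
The state is a dict: "t": time; "joint_pos": joint angles; "joint_vel": joint speeds; "effort": joint torques, N m; "ee_pos": TCP position; "ee_rot": TCP orientation; "ft_force": force on the tool from outside, world axes, zero at the start; "torque": the same for the moment, N m; "gripper_width": finger opening in m; "grip_force": force on a finger pad.
Only numpy, scipy, OpenCV 4.12 (cv2) and the standard library are available. Lean on these libraries where they do the work, as an engineer would, in place of code of your own. Each camera call takes 0.05 s, during which the arm holds its last target. There are 200 camera calls.

TASK

Click the turntable round until the spotted bowl stands at the brass pointer, then use the scoop to move every black ink lump from the wooden tray into that bowl; do not take lumps out of the tray with the fingers (one that has dropped elsewhere may be picked up by hand). With the table still at the pointer, stand the scoop back on its green pad, then turn the table one click further clockwise so that the bowl rests at the red dot with all the lumps in it. Do not disturb the brush pot, the black paperweight or the plain water bowl.

Things in the scene. Friction and masses are not known exactly. Their poses are not given: they have to be found in the camera images.
- tray: Fixed open wooden tray of ink lumps, 302 x 162 x 35 mm; walls 6, floor 5 mm thick, slippery. Inside: x -125 to +165, y -75 to +75 mm from its origin (on the underside). Its -x end is a funnel: both corners are cut off at 45 degrees (32 mm each way), leaving an end wall 86 mm wide. Lumps start at x -85 to 0: a scoop set down at the +x end and pushed to -x runs under them at the end wall
- scoop: Loose steel scoop, upright wooden handle, 0.22 kg. Origin: underside, on the handle's axis; z up. Pan 68 mm wide (63 inside) along -x: 2 mm lip ends at x = -86 mm, sides 30 mm high (none in the first 27 mm), back wall at x = -14, floor plate ends at +26. Lumps slide off if tipped nose down by over 20 degrees. Handle 24 (x) by 26 mm (y), 114 mm high: pinch it across y from above
- scoop_grip (a point): Point on the scoop handle's axis 92 mm above the scoop's underside, where it is gripped
- scoop_nose (a point): Middle of the front edge of the scoop's lip, on its underside, 86 mm along -x from the scoop's origin
- pad_centre (a point): Centre of the scoop's dark green pad, a 190 x 120 mm rectangle flat on the table (1 mm); the scoop starts on it
- disc (a joint): Turntable, 272 mm diameter, on a 280 mm plinth 14 mm high, top 28 mm above the table. In rad, growing clockwise seen from above. Detents at -3.14, -1.57, 0, 1.57 pull it in when let go (about 3 N at a post to turn it). At 0 the bowl stands at the brass pointer on the base; at 1.57, one click on, at the red dot. Starts one or two clicks before the pointer; stops at -3.7 and 2.1
- turntable_axis (a point): Point on the turntable's axis, on its top face
- bowl_in (a point): Centre of the inner floor of the white bowl with blue spots, fixed on the turntable 74 mm from its axis. The bowl is 112 mm across at its widest, its mouth 96 mm across inside, its rim 41 mm above this point (74 mm above the table). The point turns with the turntable
- post0 (a point): Top centre of an upright steel post on the turntable, 14 mm diameter, 70 mm tall, 116 mm from the axis, midway between two places; its top is 98 mm above the table. For turning the table by hand: pinch it from above or push it along its arc
- post1 (a point): Top centre of an upright steel post on the turntable, 14 mm diameter, 70 mm tall, 116 mm from the axis, midway between two places; its top is 98 mm above the table. For turning the table by hand: pinch it from above or push it along its arc
- post2 (a point): Top centre of an upright steel post on the turntable, 14 mm diameter, 70 mm tall, 116 mm from the axis, midway between two places; its top is 98 mm above the table. For turning the table by hand: pinch it from above or push it along its arc
- post3 (a point): Top centre of an upright steel post on the turntable, 14 mm diameter, 70 mm tall, 116 mm from the axis, midway between two places; its top is 98 mm above the table. For turning the table by hand: pinch it from above or push it along its arc
- lump0: Loose black lump of ink stick, a faceted (eight-sided, chamfered) drum 26 mm across and 24 mm high, 20 g. Origin: its centre. May be absent
- lump1: Loose black lump of ink stick, a faceted (eight-sided, chamfered) drum 26 mm across and 24 mm high, 20 g. Origin: its centre. May be absent
- lump2: Loose black lump of ink stick, a faceted (eight-sided, chamfered) drum 26 mm across and 24 mm high, 20 g. Origin: its centre. May be absent
- lump3: Loose black lump of ink stick, a faceted (eight-sided, chamfered) drum 26 mm across and 24 mm high, 20 g. Origin: its centre. May be absent
- lump4: Loose black lump of ink stick, a faceted (eight-sided, chamfered) drum 26 mm across and 24 mm high, 20 g. Origin: its centre. May be absent
- lump5: Loose black lump of ink stick, a faceted (eight-sided, chamfered) drum 26 mm across and 24 mm high, 20 g. Origin: its centre. May be absent
- brush_pot: Bystander: blue porcelain pot with brushes, 76 mm across, 100 mm high, brushes up to 220 mm. Origin: centre of its underside
- paperweight: Bystander: black bar 35 x 200 x 22 mm. Origin: centre of its underside
- water_bowl: Bystander: white bowl, 90 mm across, 40 mm high. Origin: centre of its underside
Things that resemble listed ones, but are neither listed nor needed, are in the scene too. Of the things that look like the scoop, the larger one is meant. What is shaped like the lump3 but turquoise is not meant.

How it is judged:
On the way, in this order (a step that is already met when the one before it is completed fails the run):
1. the turntable rests in its click with the bowl at the brass pointer (value of joint disc between -0.12 and 0.12 rad and velocity of joint disc between -0.1 and 0.1 rad/s), for 0.5 s.
2. with the bowl still at the pointer every lump lies in it and the scoop stands on its pad (value of joint disc between -0.12 and 0.12 rad and horizontal distance between each of lump0, lump1, lump2, lump3, lump4, lump5 and bowl_in below 0.048 m and z of lump0 in the frame of bowl_in between 0 and 0.045 m and z of lump1 in the frame of bowl_in between 0 and 0.045 m and z of lump2 in the frame of bowl_in between 0 and 0.045 m and z of lump3 in the frame of bowl_in between 0 and 0.045 m and z of lump4 in the frame of bowl_in between 0 and 0.045 m and z of lump5 in the frame of bowl_in between 0 and 0.045 m and horizontal distance between scoop and pad_centre below 0.075 m and angle between scoop's own z axis and vertical below 0.1 rad and height (world z) of scoop below 0.01 m), for 0.3 s.
At the end, for the whole second after the job is handed in: The turntable rests within 0.12 rad of 1.57 (bowl at the red dot), every lump present lies in the bowl (centre within 48 mm of its axis, below the rim, under 0.12 m/s), and the scoop stands upright (within 0.1 rad) on its pad, its handle within 75 mm of the pad centre (value of joint disc between 1.4508 and 1.6908 rad and horizontal distance between each of lump0, lump1, lump2, lump3, lump4, lump5 and bowl_in below 0.048 m and z of lump0 in the frame of bowl_in between 0 and 0.045 m and z of lump1 in the frame of bowl_in between 0 and 0.045 m and z of lump2 in the frame of bowl_in between 0 and 0.045 m and z of lump3 in the frame of bowl_in between 0 and 0.045 m and z of lump4 in the frame of bowl_in between 0 and 0.045 m and z of lump5 in the frame of bowl_in between 0 and 0.045 m and horizontal distance between scoop and pad_centre below 0.075 m and angle between scoop's own z axis and vertical below 0.1 rad and height (world z) of scoop below 0.01 m and linear speed of each of lump0, lump1, lump2, lump3, lump4, lump5 below 0.12 m/s); the robot touches nothing.
It fails at once if the fingers touch a lump that lies in the tray ((contact force between the fingers and lump0 above 0.5 N and x of lump0 in the frame of tray between -0.125 and 0.165 m and y of lump0 in the frame of tray between -0.075 and 0.075 m and height (world z) of lump0 below 0.06 m) or (contact force between the fingers and lump1 above 0.5 N and x of lump1 in the frame of tray between -0.125 and 0.165 m and y of lump1 in the frame of tray between -0.075 and 0.075 m and height (world z) of lump1 below 0.06 m) or (contact force between the fingers and lump2 above 0.5 N and x of lump2 in the frame of tray between -0.125 and 0.165 m and y of lump2 in the frame of tray between -0.075 and 0.075 m and height (world z) of lump2 below 0.06 m) or (contact force between the fingers and lump3 above 0.5 N and x of lump3 in the frame of tray between -0.125 and 0.165 m and y of lump3 in the frame of tray between -0.075 and 0.075 m and height (world z) of lump3 below 0.06 m) or (contact force between the fingers and lump4 above 0.5 N and x of lump4 in the frame of tray between -0.125 and 0.165 m and y of lump4 in the frame of tray between -0.075 and 0.075 m and height (world z) of lump4 below 0.06 m) or (contact force between the fingers and lump5 above 0.5 N and x of lump5 in the frame of tray between -0.125 and 0.165 m and y of lump5 in the frame of tray between -0.075 and 0.075 m and height (world z) of lump5 below 0.06 m)).
It fails at once if a lump is put into the bowl before the bowl has been brought to the pointer (value of joint disc below -0.5 rad and ((horizontal distance between lump0 and bowl_in below 0.048 m and z of lump0 in the frame of bowl_in between 0 and 0.045 m) or (horizontal distance between lump1 and bowl_in below 0.048 m and z of lump1 in the frame of bowl_in between 0 and 0.045 m) or (horizontal distance between lump2 and bowl_in below 0.048 m and z of lump2 in the frame of bowl_in between 0 and 0.045 m) or (horizontal distance between lump3 and bowl_in below 0.048 m and z of lump3 in the frame of bowl_in between 0 and 0.045 m) or (horizontal distance between lump4 and bowl_in below 0.048 m and z of lump4 in the frame of bowl_in between 0 and 0.045 m) or (horizontal distance between lump5 and bowl_in below 0.048 m and z of lump5 in the frame of bowl_in between 0 and 0.045 m))).
It fails at once if a bystander is moved by more than 30 mm (distance of any of brush_pot, paperweight, water_bowl from where it was at the start of the episode above 0.03 m).
Of lump0, lump1, lump2, lump3, lump4, lump5 only 4 to 6 are there at a start; the rules pass over those that are not, and their reading is None.
At some moment in a run one of scoop may be knocked a few centimetres aside while the robot is not near it.
It also fails if it takes over 210 s, if anything falls off the work surface, if the arm or the gripper's body presses on something with over 40 N, if the wrist force passes 120 N, or if a joint passes its speed limit or range.

## Working session

There is one attempt and no reset: what is moved stays moved. The work goes in short steps, Python scripts to look and compute and a tool call to move; the robot and the scene stay as the last step left them, time stands still between calls to the robot, and variables do not carry over. Pictures are saved under pics/ and viewed, at most 14 in all, crops included, and the job is handed in when it is done.

Besides the shell and the picture viewer there is one more tool, called after "Call:" by a JSON object that holds its "api" and its "payload". servo_tool: Moves the arm, as the interface text tells. Its arguments: {"type":"object","properties":{"motion":{"type":"array"},"hand":{"type":"number"},"newtons":{"type":"number"}},"required":["motion"]}

```bash
mkdir -p pics; ls; cat > h.py <<'E'
import numpy as np, cv2
from workcell import sensors, cams, sign_off, r
def ray(cal,u,v):
    P=np.array(cal["pose"]); d=P[:3,:3]@np.array([(u-cal["cx"])/cal["fx"],(v-cal["cy"])/cal["fy"],1]); return P[:3,3],d
def onz(cal,u,v,z):
    o,d=ray(cal,u,v); return o+d*(z-o[2])/d[2]
def tri(*obs):  # obs: (cal,u,v)
    A=0;b=0
    for c,u,v in obs:
        o,d=ray(c,u,v); d=d/np.linalg.norm(d); M=np.eye(3)-np.outer(d,d); A=A+M; b=b+M@o
    p=np.linalg.solve(A,b); return p
def proj(cal,p):
    P=np.array(cal["pose"]); q=P[:3,:3].T@(np.array(p)-P[:3,3]); return [cal["fx"]*q[0]/q[2]+cal["cx"],cal["fy"]*q[1]/q[2]+cal["cy"]]
E
python3 - <<'E'
from h import *
print(sensors.sense())
for n in ("scene","side","wrist"):
    c=cams.calibration(n); print(n,c["fx"],c["cx"],c["cy"],np.round(c["pose"],3).tolist())
    cv2.imwrite(f"pics/{n}0.png",cams.read_camera(n))
E
```

```text
pics
{'t': 0.0, 'joint_pos': array([-6.66143671e-02,  3.00458203e-01,  1.52159444e+00, -3.22707575e-05,
        1.32074542e+00, -6.65787372e-02]), 'joint_vel': array([ 0.00045476, -0.00154379,  0.00092032,  0.00025871, -0.00058024,
       -0.00032612]), 'effort': array([ 2.33377898e-03, -5.43485534e+01, -3.61782753e+01,  2.82532977e-05,
        4.14875918e-03, -3.55991256e-05]), 'ee_pos': array([ 5.49958632e-01, -1.03129345e-05,  4.04122624e-01]), 'ee_rot': array([-4.43301597e-04,  7.07116420e-01,  7.07096886e-01, -4.08636347e-04]), 'ft_force': array([ 0.20943318, -0.57704763,  0.41468354]), 'torque': array([-0.01281256,  0.04113291, -0.00199542]), 'grip_force': 0.0, 'gripper_width': 0.0856719146607327}
scene 610.7013604096494 322.2847357110724 234.8092388017925 [[0.454, 0.715, -0.531, 1.221], [0.891, -0.376, 0.255, -0.308], [-0.017, -0.589, -0.808, 1.063], [0.0, 0.0, 0.0, 1.0]]
side 546.8000994194648 322.3013190713839 231.82067834280284 [[0.946, -0.147, 0.287, 0.237], [-0.322, -0.488, 0.811, -0.887], [0.021, -0.861, -0.509, 0.655], [0.0, 0.0, 0.0, 1.0]]
wrist 358.77354640804225 319.0219827181872 236.69201023288844 [[1.0, 0.001, -0.002, 0.551], [0.001, -0.948, -0.317, 0.082], [-0.002, 0.317, -0.948, 0.374], [0.0, 0.0, 0.0, 1.0]]
```

View pics/scene0.png

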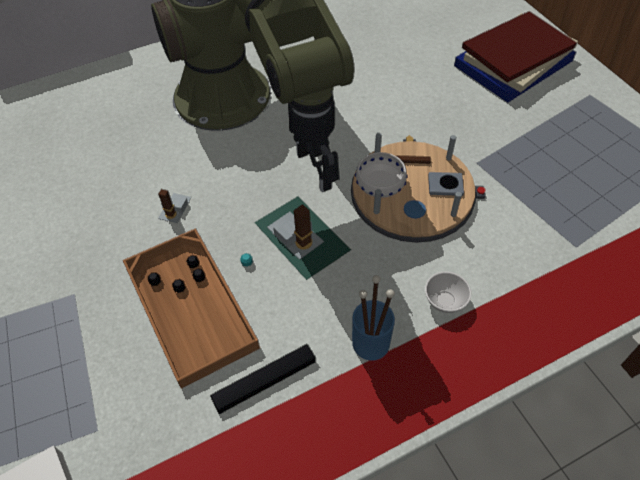

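View pics/side0.png

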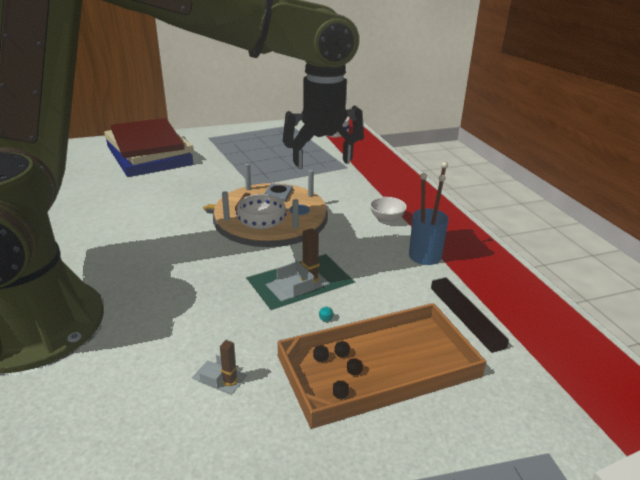

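Scene: the big scoop is on the green pad at (303,225). The small lookalike is at (168,203). The lumps are at (154,279), (193,262), (199,274) and (179,286), with a turquoise drum at (247,260) that is not meant. The spotted bowl is at (381,174), left of the table axis; the brass pointer is at (408,139) and the red dot at (481,192), so the bowl is one click before the pointer. The larger scoop, on the pad, is the one meant. I'll check it in enlarged crops.

```bash
python3 - <<'E'
import cv2, numpy as np
s=cv2.imread("pics/scene0.png"); d=cv2.imread("pics/side0.png")
def crop(i,x,y,w,h,k): return cv2.resize(i[y:y+h,x:x+w],None,fx=k,fy=k,interpolation=cv2.INTER_CUBIC)
# scale 4 panels of 400x300 px => regions 100x75 ; use 3x: 133x100
a=crop(s,345,125,160,120,5); cv2.imwrite("pics/c_tt.png",a)
b=np.hstack([crop(s,245,190,114,100,3.5),crop(d,240,225,114,100,3.5)])
c=np.hstack([crop(s,115,225,160,170,2.5),crop(d,270,295,160,100,2.5) if 0 else cv2.copyMakeBorder(crop(d,270,300,160,125,2.5),0,112,0,0,cv2.BORDER_CONSTANT)])
print(b.shape,c.shape)
cv2.imwrite("pics/c_sc.png",b)
c=crop(s,110,225,160,160,3.7);cv2.imwrite("pics/c_tray.png",c)
E
```

```text
Traceback (most recent call last):
ValueError: all the input array dimensions except for the concatenation axis must match exactly, but along dimension 0, the array at index 0 has size 425 and the array at index 1 has size 424
```

View pics/c_tt.png

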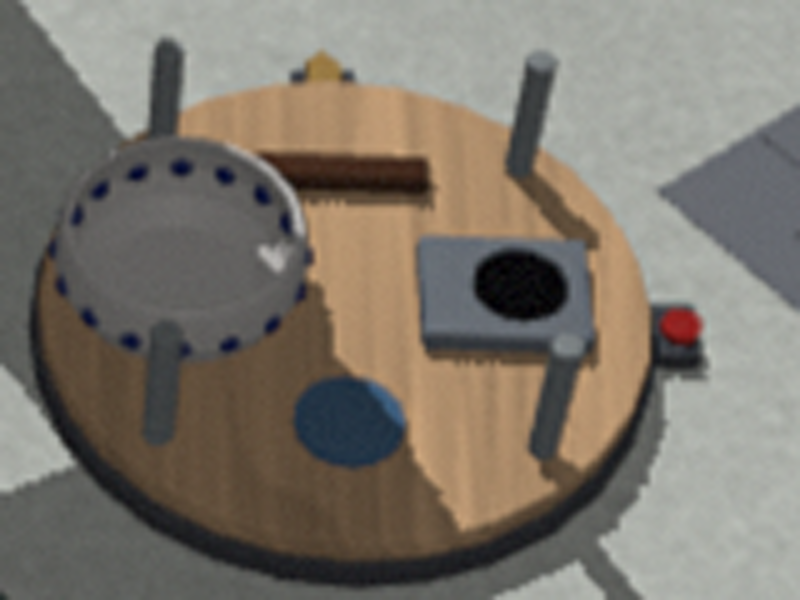

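```bash
python3 - <<'E'
import cv2, numpy as np
s=cv2.imread("pics/scene0.png"); d=cv2.imread("pics/side0.png")
def crop(i,x,y,w,h,W,H): return cv2.resize(i[y:y+h,x:x+w],(W,H),interpolation=cv2.INTER_CUBIC)
b=np.hstack([crop(s,250,190,100,100,400,400),crop(d,245,220,120,120,400,400)])
cv2.imwrite("pics/c_sc.png",b)
c=np.hstack([crop(s,115,225,150,165,400,440),crop(d,270,298,220,242-2,400,440)[:, :]])
cv2.imwrite("pics/c_tray.png",c)
from h import *
S=cams.calibration("scene");D=cams.calibration("side")
ps=[(379,134),(453.2,137),(458.6,194),(378,191)]; pd=[(225,193),(248,166),(310,172),(295,201)]
P=[tri((S,*a),(D,*b)) for a,b in zip(ps,pd)]; print(np.round(P,4),np.mean(P,0).round(4))
print([onz(S,*a,0.098).round(4).tolist() for a in ps],[onz(D,*a,0.098).round(4).tolist() for a in pd])
print('bowl',onz(S,381.8,173,.074),'pointer',onz(S,409,138,0.02),'red',onz(S,481,190,0.02))
E
```

```text
[[0.3973 0.2342 0.0955]
 [0.4802 0.3757 0.0924]
 [0.6199 0.2946 0.092 ]
 [0.5385 0.1501 0.0954]] [0.509  0.2636 0.0938]
[[0.3984, 0.2336, 0.098], [0.483, 0.373, 0.098], [0.6241, 0.2904, 0.098], [0.5404, 0.1489, 0.098]] [[0.3969, 0.2276, 0.098], [0.4781, 0.3604, 0.098], [0.6158, 0.2829, 0.098], [0.5371, 0.1451, 0.098]]
bowl [0.48328767 0.19289371 0.074     ] pointer [0.37693885 0.3335616  0.02      ] red [0.5893656  0.38909655 0.02      ]
```

View pics/c_sc.png

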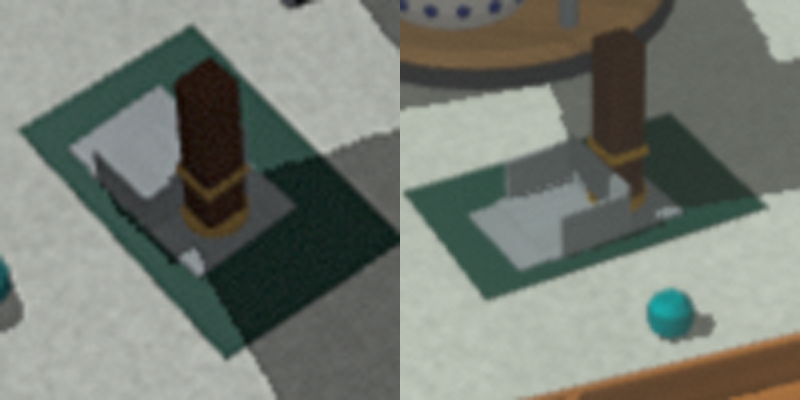

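View pics/c_tray.png

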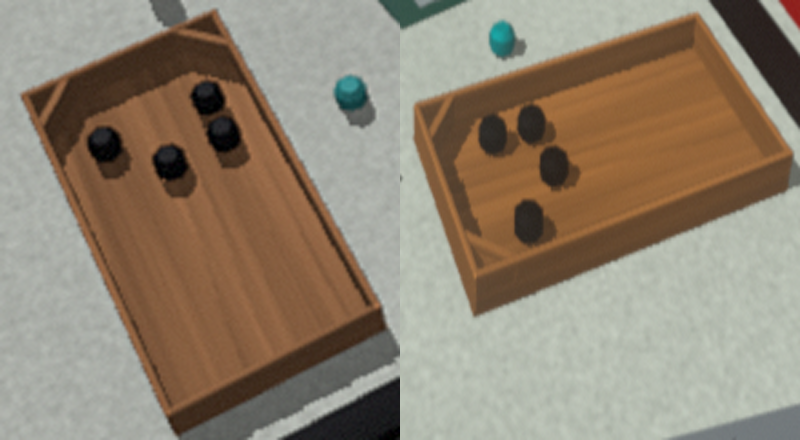

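```bash
cat > m.py <<'E'
from h import *
S=cams.calibration("scene");D=cams.calibration("side")
t=[((123.3,260.6),(311.3,448)),((196.4,229.5),(278.3,354.2)),((258.3,340.5),(433.4,306.2)),((179.5,380.6),(485.6,382.5))]
T=np.array([tri((S,*a),(D,*b)) for a,b in t]); print('tray',T.round(4).tolist())
Z=np.array([onz(S,*a,.035) for a,b in t]); print('scene z',Z.round(4).tolist()); print('side z',[onz(D,*b,.035).round(4).tolist() for a,b in t])
print('ctr',T.mean(0),Z.mean(0))
ax=(T[2]+T[3]-T[0]-T[1]);print('yaw',np.degrees(np.arctan2(ax[1],ax[0])))
ht=tri((S,302.5,208),(D,310.4,230)); n=tri((S,279.3,219.5),(D,273.5,292.9)); print('handle top',ht,'nose',n)
print(onz(S,302.5,208,.115),onz(D,310.4,230,.115)); v=n-ht; print('nose yaw',np.degrees(np.arctan2(v[1],v[0])),np.hypot(*v[:2]))
pc=np.array([onz(S,*p,.001) for p in [(255,222),(298,196.3),(350,249.5),(307,279.5)]]); print('pad',pc.round(4).tolist(),pc.mean(0))
pd=np.array([onz(D,*p,.001) for p in [(245,220+190*.3),(245+270*.3,220+115*.3),(245+368*.3,220+207*.3),(245+87*.3,220+298*.3)]]); print('padside',pd.round(4).tolist(),pd.mean(0))
for l in [(104,143),(207,97),(224,132),(170,161)]: 
    p=onz(S,115+l[0]*.375,225+l[1]*.375,.017); print('lump',p.round(3))
for nme,p in dict(pot=(372,340),water=(448,295)).items(): print(nme,onz(S,*p,.04).round(3))
print('pw',[onz(S,*p,.022).round(3).tolist() for p in [(211,397),(308,347),(314,357)]])
E
python3 m.py
```

```text
tray [[0.3943, -0.3847, -0.0074], [0.3975, -0.2142, 0.0122], [0.7021, -0.1984, 0.0259], [0.7024, -0.3638, 0.0002]]
scene z [[0.4146, -0.3716, 0.035], [0.4094, -0.2121, 0.035], [0.706, -0.1986, 0.035], [0.7133, -0.3548, 0.035]]
side z [[0.3907, -0.431, 0.035], [0.3945, -0.245, 0.035], [0.6957, -0.2094, 0.035], [0.6811, -0.4004, 0.035]]
ctr [ 0.54906305 -0.29026442  0.00772612] [ 0.56082394 -0.28428149  0.035     ]
yaw 3.4262035378872313
handle top [ 0.52163906 -0.01413373  0.11606499] nose [ 0.43923018 -0.0365996  -0.00210394]
[ 0.52067401 -0.01367362  0.115     ] [ 0.52224609 -0.01267624  0.115     ]
nose yaw -164.7508877691791 0.0854162604044969
pad [[0.4232, -0.0876, 0.001], [0.4013, 0.0274, 0.001], [0.5842, 0.0616, 0.001], [0.6089, -0.0518, 0.001]] [ 0.50439412 -0.01259931  0.001     ]
padside [[0.3959, 0.0292, 0.001], [0.5828, 0.0607, 0.001], [0.6064, -0.0544, 0.001], [0.421, -0.089, 0.001]] [ 0.50152274 -0.01334932  0.001     ]
lump [ 0.473 -0.33   0.017]
lump [ 0.469 -0.246  0.017]
lump [ 0.506 -0.245  0.017]
lump [ 0.511 -0.29   0.017]
pot [ 0.804 -0.013  0.04 ]
water [0.789 0.164 0.04 ]
pw [[0.762, -0.316, 0.022], [0.754, -0.12, 0.022], [0.778, -0.119, 0.022]]
```

Call:
{"api": "servo_tool", "payload": {"motion": [[[-0.3,4,-1,0],[-0.6,8,-2,0],[-1.1,12,-4,0],[-1.1,15,-7,0],[-1.1,15,-10,0],[-1.1,15,-13,0],[-1.1,15,-14,0],[-1.1,15,-14,0]]], "hand": 5}}

```text
t: 0.95
ee_pos: [0.5389, 0.1499, 0.2637]
ee_rot: [-0.001, 0.707, 0.707, -0.001]
ft_force: [0.3, 0.6, 0.8]
gripper_width: 0.0498
grip_force: 0.0
```

```bash
sed -i '/^t=\[/,/^T=/{s/^t=.*/t=[((123.3,260.6),(311.3,411.7)),((196.4,229.5),(278.3,340.6)),((258.3,340.5),(433.4,304.2)),((179.5,380.6),(485.6,362.1))]/}' m.py; python3 m.py | head -5; python3 - <<'E'
from h import *
cv2.imwrite("pics/w1.png",cams.read_camera("wrist")); print(sensors.sense()["ee_pos"])
c=cams.calibration("wrist")
for p in [(0.539,0.150,.098),(0.5385,.150,.094),(0.483,.193,.074)]: print(proj(c,p))
E
```

```text
tray [[0.4109, -0.3711, 0.0316], [0.4045, -0.2107, 0.0306], [0.703, -0.1979, 0.0292], [0.7107, -0.3558, 0.0284]]
scene z [[0.4146, -0.3716, 0.035], [0.4094, -0.2121, 0.035], [0.706, -0.1986, 0.035], [0.7133, -0.3548, 0.035]]
side z [[0.4094, -0.3727, 0.035], [0.4027, -0.2138, 0.035], [0.6986, -0.2041, 0.035], [0.706, -0.3624, 0.035]]
ctr [ 0.55724974 -0.28387804  0.0299246 ] [ 0.56082394 -0.28428149  0.035     ]
yaw 2.6881561374781344
[0.53923566 0.14989931 0.26521017]
[np.float64(317.0032645647307), np.float64(314.40325468549077)]
[np.float64(315.93856936703367), np.float64(309.70794223391533)]
[np.float64(195.52793491398148), np.float64(204.85804932085136)]
```

View pics/w1.png

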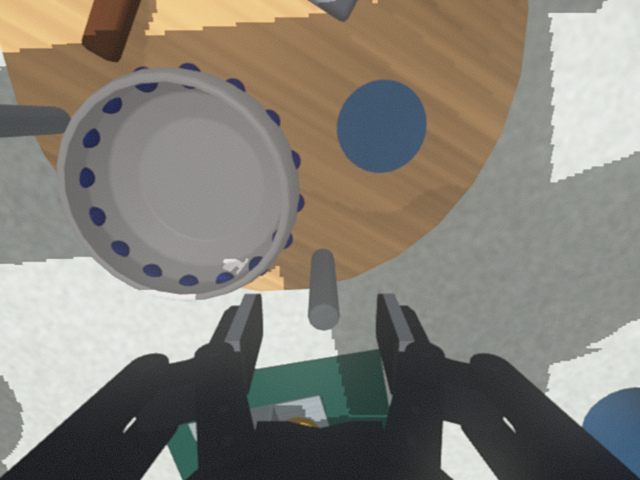

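The post top is at (323,317), between the fingers. I'll go down and pinch it.

Call:
{"api": "servo_tool", "payload": {"motion": [[[0.2,0,-0.6,0],[0.2,0,-1.2,0],[0.2,0,-1.2,0]]]}}

```text
t: 1.3
ee_pos: [0.541, 0.1499, 0.2524]
ee_rot: [-0.0, 0.707, 0.707, -0.0]
ft_force: [-0.3, -0.5, -0.9]
gripper_width: 0.05
grip_force: 0.0
```

Call:
{"api": "servo_tool", "payload": {"motion": [[[0,0,0,0],[0,0,0,0],[0,0,0,0],[0,0,0,0],[0,0,0,0],[0,0,0,0]]], "hand": 0, "newtons": 30}}

```text
t: 1.9
ee_pos: [0.5411, 0.1501, 0.253]
ee_rot: [0.0, 0.707, 0.707, 0.0]
ft_force: [-0.6, 0.6, 5.5]
gripper_width: 0.0129
grip_force: 29.6
```

```bash
python3 - <<'E'
from h import *
p=sensors.sense()["ee_pos"][:2]; c=np.array([.5115,.2615]); d=(p-c); R=np.hypot(*d); a=np.degrees(np.arctan2(d[1],d[0])); print(p,R,a)
for k in range(1,14):
    th=np.radians(a-7*k); print(7*k,((c+.116*np.array([np.cos(th),np.sin(th)])-p)*100).round(2))
E
```

```text
[0.54108647 0.15006045] 0.11530018007485773 -75.13136098681224
7 [-1.37 -0.35]
14 [-2.78 -0.45]
21 [-4.2  -0.39]
28 [-5.59 -0.15]
35 [-6.95  0.25]
42 [-8.25  0.82]
49 [-9.47  1.54]
56 [-10.59   2.41]
63 [-11.6   3.4]
70 [-12.48   4.51]
77 [-13.21   5.72]
84 [-13.8    7.01]
91 [-14.22   8.36]
```

Call:
{"api": "servo_tool", "payload": {"motion": [[[-1.4,-0.3,0,-7],[-2.8,-0.4,0,-14],[-4.2,-0.4,0,-21],[-5.6,-0.1,0,-28],[-7.0,0.3,0,-35],[-8.2,0.8,0,-42]]]}}

```text
t: 2.5
ee_pos: [0.4585, 0.1574, 0.253]
ee_rot: [0.001, 0.915, 0.404, -0.0]
ft_force: [0.3, -3.9, 6.3]
gripper_width: 0.0121
grip_force: 31.1
```

Call:
{"api": "servo_tool", "payload": {"motion": [[[-1.2,0.7,0,-7],[-2.4,1.6,0,-14],[-3.4,2.6,0,-21],[-4.3,3.7,0,-28],[-5.0,4.9,0,-35],[-5.6,6.2,0,-42],[-5.9,7.3,0,-47],[-5.9,7.3,0,-47]]]}}

```text
t: 3.3
ee_pos: [0.3985, 0.2316, 0.2529]
ee_rot: [0.001, 1.0, 0.008, -0.003]
ft_force: [-23.3, -6.5, 25.3]
gripper_width: 0.0124
grip_force: 32.8
```

Call:
{"api": "servo_tool", "payload": {"motion": [[[0,0,0,0],[0,0,0,0],[0,0,0,0],[0,0,0,0]]], "hand": 5}}

```text
t: 3.7
ee_pos: [0.4001, 0.2309, 0.2526]
ee_rot: [0.0, 1.0, 0.009, -0.0]
ft_force: [-0.3, -0.0, 0.1]
gripper_width: 0.0502
grip_force: 0.0
```

Call:
{"api": "servo_tool", "payload": {"motion": [[[0,0,2,8],[0,0,6,16],[0,0,8,24],[0,0,8,32],[0,-4,8,40],[0,-8,8,48]]]}}

```text
t: 4.3
ee_pos: [0.3998, 0.1518, 0.3326]
ee_rot: [0.0, 0.909, 0.416, 0.0]
ft_force: [0.7, -1.9, -0.1]
gripper_width: 0.05
grip_force: 0.0
```

```bash
python3 - <<'E'
from h import *
cv2.imwrite("pics/s2.png",cams.read_camera("scene")[110:290,110:510]); a=cv2.imread("pics/s2.png"); cv2.imwrite("pics/s2.png",cv2.resize(a,None,fx=2,fy=2))
E
```

```text
(no output)
```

View pics/s2.png

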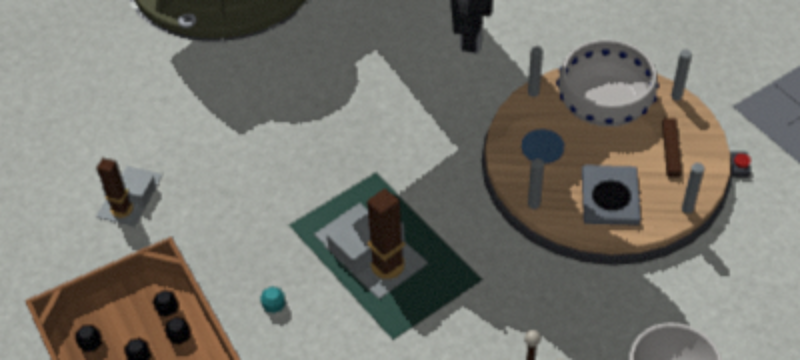

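The table has clicked and the bowl is now at the pointer, with its rim centre at about (414,148) in full-image pixels. The scoop is still on its pad. Next I'll move over the scoop.

Call:
{"api": "servo_tool", "payload": {"motion": [[[3,-4,0,-8],[6,-8,0,-16],[9,-12,0,-24],[12.2,-16.6,0,-32],[12.2,-16.6,-1,-34],[12.2,-16.6,-3,-34],[12.2,-16.6,-3,-34]]], "hand": 6}}

```text
t: 5.05
ee_pos: [0.5215, -0.0136, 0.3002]
ee_rot: [-0.001, 0.992, 0.128, -0.002]
ft_force: [-0.5, 0.7, -0.1]
gripper_width: 0.0598
grip_force: 0.0
```

```bash
python3 - <<'E'
from h import *
cv2.imwrite("pics/w3.png",cams.read_camera("wrist")); print(sensors.sense()["ee_pos"],sensors.sense()["ee_rot"])
c=cams.calibration("wrist"); S=cams.calibration("scene")
ht=np.array([.5216,-.0137,0]); a=np.radians(15.2); R=np.array([[np.cos(a),-np.sin(a),0],[np.sin(a),np.cos(a),0],[0,0,1]])
for q in [(0,0,.115),(-.086,.034,.001),(-.086,-.034,.001),(.026,.034,.001),(.026,-.034,.001),(.012,.013,.115),(-.012,-.013,.115)]: print(q,np.round(proj(c,ht+R@np.array(q))))
print('bowl rim',onz(S,414,148.5,.074))
E
```

```text
[ 0.52175372 -0.01328135  0.30174682] [-3.23907008e-04  9.91759856e-01  1.28103814e-01 -1.30216210e-03]
(0, 0, 0.115) [320. 294.]
(-0.086, 0.034, 0.001) [281. 321.]
(-0.086, -0.034, 0.001) [360. 321.]
(0.026, 0.034, 0.001) [275. 194.]
(0.026, -0.034, 0.001) [364. 193.]
(0.012, 0.013, 0.115) [292. 272.]
(-0.012, -0.013, 0.115) [346. 315.]
bowl rim [0.45373603 0.29291287 0.074     ]
```

View pics/w3.png

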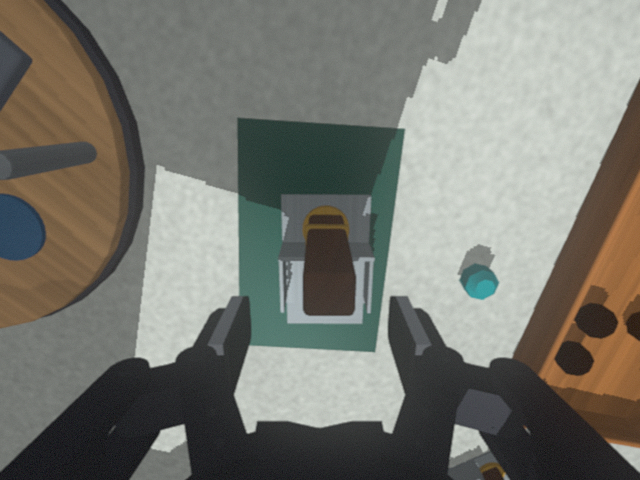

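The wrist view shows the scoop's handle top centred at (329,295), about 4–5 mm to image right, with its yaw matching. I'll shift over, go down and grip.

Call:
{"api": "servo_tool", "payload": {"motion": [[[0.1,-0.4,-1,0],[0.1,-0.4,-2.5,0],[0.1,-0.4,-4,0],[0.1,-0.4,-5,0],[0.1,-0.4,-5.5,0],[0.1,-0.4,-5.5,0]]]}}

```text
t: 5.7
ee_pos: [0.5231, -0.0174, 0.2475]
ee_rot: [-0.0, 0.992, 0.128, -0.0]
ft_force: [-0.5, 0.4, 0.1]
gripper_width: 0.0599
grip_force: 0.0
```

Call:
{"api": "servo_tool", "payload": {"motion": [[[0,0,0,0],[0,0,0,0],[0,0,0,0],[0,0,0,0],[0,0,0,0],[0,0,0,0]]], "hand": 0, "newtons": 70}}

```text
t: 6.3
ee_pos: [0.5233, -0.0176, 0.2484]
ee_rot: [0.0, 0.992, 0.128, 0.001]
ft_force: [0.5, -0.2, 5.6]
gripper_width: 0.0251
grip_force: 69.6
```

Call:
{"api": "servo_tool", "payload": {"motion": [[[0,0,2,0],[0,0,4,0],[0,0,6,0],[0,0,8,0],[0,0,8,0]]]}}

```text
t: 6.8
ee_pos: [0.5233, -0.0175, 0.3298]
ee_rot: [0.0, 0.992, 0.128, 0.002]
ft_force: [1.0, 0.5, -2.8]
gripper_width: 0.0254
grip_force: 69.6
```

```bash
cat >> h.py <<'E'
TO=np.array([.5375,-.287]); TA=np.radians(2.5); TR=np.array([[np.cos(TA),-np.sin(TA)],[np.sin(TA),np.cos(TA)]])
def totray(p): return TR.T@(np.array(p)[:2]-TO)
def fromtray(q): return TO+TR@np.array(q)
E
python3 - <<'E'
from h import *
S=cams.calibration("scene");D=cams.calibration("side")
a=[(104,143),(207,97),(224,132),(170,161)]; b=[(341,389.4),(321.2,353.4),(342.6,348.9),(354.7,366.2)]
for l,m in zip(a,b):
    s=(115+l[0]*.375,225+l[1]*.375); t=tri((S,*s),(D,*m)); print(t.round(3),totray(t).round(3),totray(onz(S,*s,.017)).round(3),totray(onz(D,*m,.017)).round(3))
for q in [(.12,.03),(.12,.025),(-.014,.03),(-.037,.009),(-.037,0)]: print(q,fromtray(q).round(4))
E
```

```text
[ 0.472 -0.33   0.016] [-0.068 -0.04 ] [-0.067 -0.04 ] [-0.068 -0.04 ]
[ 0.468 -0.245  0.016] [-0.068  0.045] [-0.066  0.044] [-0.068  0.044]
[ 0.506 -0.245  0.016] [-0.03   0.043] [-0.03   0.043] [-0.03   0.042]
[ 0.51  -0.29   0.016] [-0.027 -0.002] [-0.026 -0.002] [-0.028 -0.002]
(0.12, 0.03) [ 0.6561 -0.2518]
(0.12, 0.025) [ 0.6563 -0.2568]
(-0.014, 0.03) [ 0.5222 -0.2576]
(-0.037, 0.009) [ 0.5001 -0.2796]
(-0.037, 0) [ 0.5005 -0.2886]
```

Four lumps sit in tray coordinates at about (-68,-40), (-68,44), (-30,43) and (-27,-2) mm. First pass: offset y = +30 mm for the two on the +y side.

Call:
{"api": "servo_tool", "payload": {"motion": [[[1.5,-3,0,-2],[3.5,-6,0,-4],[5.5,-10,0,-6],[7.5,-14,0,-8],[9.5,-18,0,-10],[11.5,-21,0,-12],[13.3,-23.4,0,-12.7],[13.3,-23.4,0,-12.7]]]}}

```text
t: 7.6
ee_pos: [0.6567, -0.2544, 0.3246]
ee_rot: [-0.0, 1.0, 0.016, -0.001]
ft_force: [-0.1, 0.3, -3.5]
gripper_width: 0.0254
grip_force: 70.1
```

Call:
{"api": "servo_tool", "payload": {"motion": [[[0,0,-2.5,0],[0,0,-5,0],[0,0,-6.5,0],[0,0,-7.2,0],[0,0,-7.5,0],[0,0,-7.7,0],[0,0,-7.7,0]]]}}

```text
t: 8.3
ee_pos: [0.6565, -0.2515, 0.2535]
ee_rot: [0.001, 1.0, 0.018, 0.002]
ft_force: [-0.7, 0.2, 9.2]
gripper_width: 0.0252
grip_force: 71.5
```

Call:
{"api": "servo_tool", "payload": {"motion": [[[-1.2,0,0.05,0],[-2.4,-0.1,0.05,0],[-3.6,-0.2,0.05,0],[-4.8,-0.2,0.05,0],[-6,-0.3,0.05,0],[-7.0,-0.3,0.05,0],[-7.8,-0.3,0.05,0],[-8.4,-0.4,0.05,0]]]}}

```text
t: 9.1
ee_pos: [0.5722, -0.2555, 0.2535]
ee_rot: [0.001, 1.0, 0.018, 0.002]
ft_force: [2.6, 1.1, 6.0]
gripper_width: 0.025
grip_force: 71.3
```

Call:
{"api": "servo_tool", "payload": {"motion": [[[-0.7,0,0,0],[-1.4,0,0,0],[-2.1,-0.1,0,0],[-2.8,-0.1,0,0],[-3.5,-0.1,0,0],[-4.2,-0.2,0,0],[-4.8,-0.2,0,0],[-5.2,-0.2,0,0]]]}}

```text
t: 9.9
ee_pos: [0.5204, -0.2576, 0.2535]
ee_rot: [0.001, 1.0, 0.017, 0.002]
ft_force: [2.1, 0.1, 6.8]
gripper_width: 0.0253
grip_force: 71.4
```

```bash
cat > two.py <<'E'
import sys
from h import *
n=sys.argv[1]
a=cams.read_camera("scene")[225:390,110:270]; b=cams.read_camera("side")[300:425,270:490]
cv2.imwrite(f"pics/{n}.png",np.hstack([cv2.resize(a,(390,400)),cv2.resize(b,(400,400))]))
p=sensors.sense()["ee_pos"]; print(p,totray(p))
E
python3 two.py p1
```

```text
[ 0.52020122 -0.25769666  0.25344795] [-0.01600412  0.03003001]
```

View pics/p1.png

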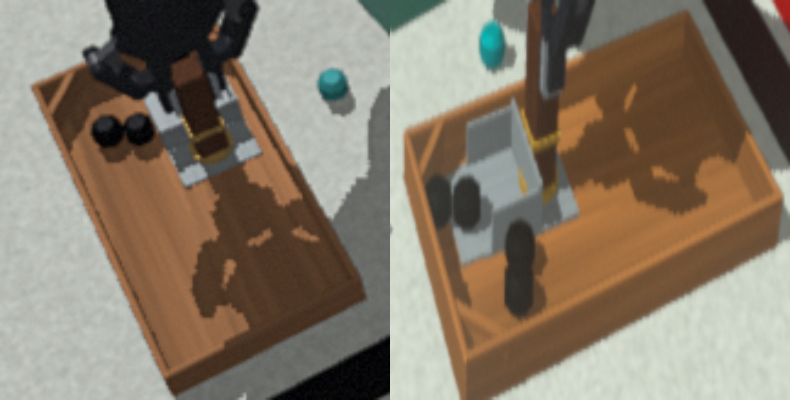

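Two lumps are already on the pan (side view, (438,200) and (466,202)). The other two lie beside it at (519,240) and (518,287). I'll continue diagonally along the funnel.

Call:
{"api": "servo_tool", "payload": {"motion": [[[-0.4,-0.3,0,0],[-0.8,-0.7,0,0],[-1.2,-1.1,0,0],[-1.6,-1.4,0,0],[-1.9,-1.5,0,0],[-2.1,-1.5,0,0],[-2.1,-1.5,0,0]]]}}

```text
t: 10.7
ee_pos: [0.4999, -0.273, 0.2539]
ee_rot: [0.002, 1.0, 0.018, 0.003]
ft_force: [6.6, -3.9, 5.7]
gripper_width: 0.0255
grip_force: 71.2
```

```bash
python3 two.py p2; python3 -c "
from h import *
print(sensors.sense()['ft_force'])"
```

```text
[ 0.49999577 -0.27292519  0.2538057 ] [-0.0368546   0.01569733]
[ 6.34718699 -3.10240183  6.64943574]
```

View pics/p2.png

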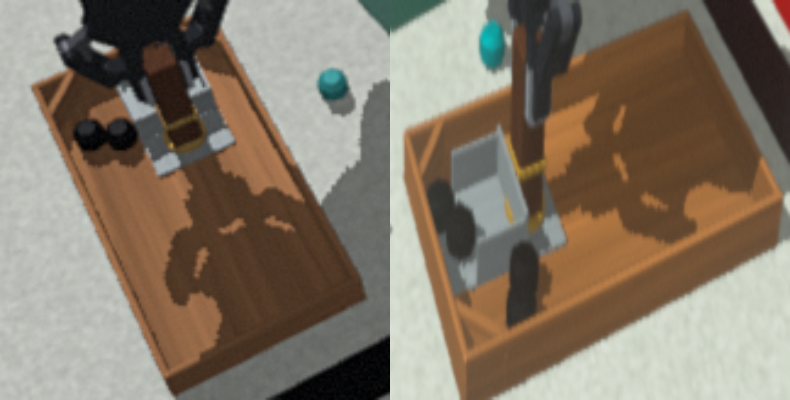

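Call:
{"api": "servo_tool", "payload": {"motion": [[[0,0,0.5,0],[0,0,1,0],[0,0,1.5,0],[0,0,2.2,0],[0,0,3,0],[0,0,4,0],[0,0,4.6,0],[0,0,5,0]]]}}

```text
t: 11.6
ee_pos: [0.499, -0.2724, 0.302]
ee_rot: [0.0, 1.0, 0.017, 0.0]
ft_force: [-0.2, -0.4, -2.8]
gripper_width: 0.025
grip_force: 70.0
```

```bash
python3 two.py p3; python3 -c "
from h import *
print(sensors.sense()['ft_force'],sensors.sense()['torque'])"
```

```text
[ 0.4990778  -0.27248749  0.30174163] [-0.0377526   0.01617465]
[ 0.57610958  0.05702218 -3.17370224] [-0.02962259 -0.009762    0.00122386]
```

View pics/p3.png

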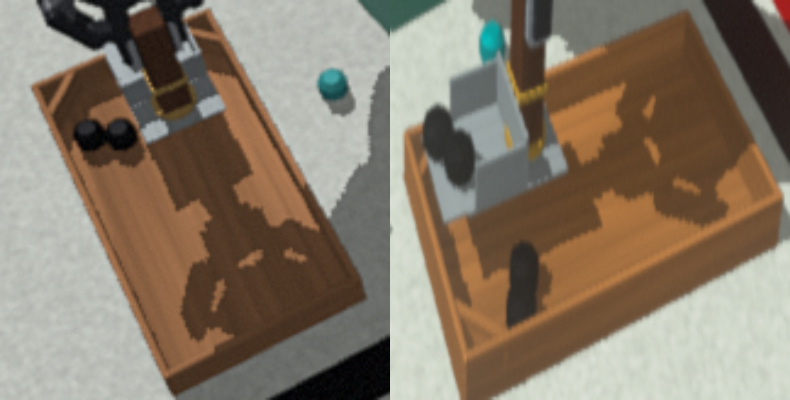

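Both lumps are on the lifted pan, at side-view (438,130) and (459,158). I'll carry them gently to the bowl.

Call:
{"api": "servo_tool", "payload": {"motion": [[[0,0.2,0.6,1],[0,0.6,1.4,2],[0,1.2,2.4,4],[0,2.0,3.4,6],[0,3.0,4.4,8],[0,4.2,5.4,10],[0,5.6,6.3,13],[0,7.2,6.9,16]]]}}

```text
t: 12.5
ee_pos: [0.499, -0.1992, 0.3712]
ee_rot: [0.0, 0.987, 0.159, 0.0]
ft_force: [0.9, 0.4, -2.2]
gripper_width: 0.0253
grip_force: 70.0
```

Call:
{"api": "servo_tool", "payload": {"motion": [[[0,1.8,0.3,3],[0,3.8,0.4,6],[0,6.0,0.4,9],[0,8.4,0.4,12],[0,10.8,0.4,15],[0,13.2,0.4,18],[0,15.6,0.4,21],[0,18,0.4,24]]]}}

```text
t: 13.3
ee_pos: [0.4986, -0.0187, 0.3744]
ee_rot: [-0.0, 0.933, 0.361, -0.0]
ft_force: [1.1, 0.6, -3.5]
gripper_width: 0.0253
grip_force: 70.0
```

Call:
{"api": "servo_tool", "payload": {"motion": [[[0,2.4,0,3],[0,4.8,0,6],[-0.2,7.2,0,9],[-0.4,9.6,0,12],[-0.6,12,0,15],[-0.9,14.4,0,18],[-1.2,16.8,0,20],[-1.5,19.2,0,22]]]}}

```text
t: 14.1
ee_pos: [0.4832, 0.1732, 0.3744]
ee_rot: [-0.0, 0.847, 0.532, -0.0]
ft_force: [0.7, 0.4, -2.1]
gripper_width: 0.0255
grip_force: 70.0
```

Call:
{"api": "servo_tool", "payload": {"motion": [[[-0.3,2.4,0,0.5],[-0.5,4.6,0,1],[-0.7,6.6,0,1],[-0.9,8.4,0,1],[-1.0,10,0,1],[-1.1,11.4,0,1],[-1.1,12.4,0,1],[-1.1,12.8,0,1]]]}}

```text
t: 14.9
ee_pos: [0.4729, 0.3003, 0.3741]
ee_rot: [-0.0, 0.843, 0.538, -0.0]
ft_force: [0.0, -0.6, -2.4]
gripper_width: 0.0257
grip_force: 70.1
```

```bash
python3 - <<'E'
from h import *
s=sensors.sense(); print(s["ee_pos"],s["ee_rot"],s["ft_force"],s["t"])
w=cams.read_camera("wrist"); c=cams.calibration("wrist"); S=cams.calibration("scene"); im=cams.read_camera("scene")
print(proj(c,(.4815,.3735,.098)),proj(c,(.4474,.2985,.074)))
cv2.imwrite("pics/w4.png",np.hstack([cv2.resize(w,(400,300)),cv2.resize(im[100:220,330:490],(400,300),interpolation=cv2.INTER_CUBIC)]))
E
```

```text
[0.47294304 0.30032645 0.37409965] [-1.72894871e-05  8.43146626e-01  5.37683700e-01 -7.93881285e-05] [ 0.03980517 -0.5878067  -2.43069928] 14.9
[np.float64(283.3709655358506), np.float64(135.5692788529438)] [np.float64(290.3493133845932), np.float64(241.28137446022862)]
```

View pics/w4.png

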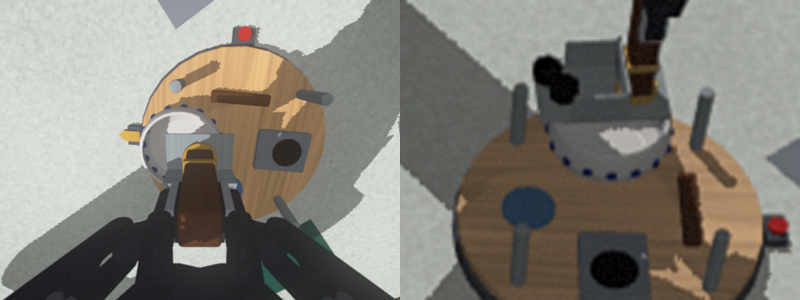

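The post top is at (280,141) in full wrist pixels, where predicted, and both lumps are still on the pan. I'll put the scoop's tail over this post and tip it about the post top, with the nose over the bowl.

Call:
{"api": "servo_tool", "payload": {"motion": [[[0,0.4,0,0],[0,1.2,0,0],[0,2.2,0,0],[-0.1,3.3,0,0],[-0.1,4.4,-0.4,0],[-0.1,5,-1.0,0],[-0.1,5.3,-1.8,0],[-0.1,5.3,-2.4,0]]]}}

```text
t: 15.8
ee_pos: [0.4719, 0.3528, 0.3489]
ee_rot: [0.0, 0.843, 0.537, -0.001]
ft_force: [-0.6, -0.1, -3.4]
gripper_width: 0.025
grip_force: 70.0
```

Call:
{"api": "servo_tool", "payload": {"motion": [[[0,0,-0.2,0],[0,0,-0.4,0],[0,0,-0.5,0],[0,0,-0.5,0]]]}}

```text
t: 16.2
ee_pos: [0.4723, 0.3522, 0.3463]
ee_rot: [0.0, 0.844, 0.537, 0.001]
ft_force: [-0.2, -2.5, 5.0]
gripper_width: 0.0253
grip_force: 71.0
```

Call:
{"api": "servo_tool", "payload": {"motion": [[[-0.2,-0.4,-0.2,0],[-0.35,-0.8,-0.4,0],[-0.5,-1.1,-0.5,0],[-0.65,-1.4,-0.7,0],[-0.65,-1.4,-0.7,0]]], "newtons": 25}}

```text
t: 16.7
ee_pos: [0.4659, 0.3384, 0.3412]
ee_rot: [-0.0, 0.844, 0.537, 0.003]
ft_force: [0.4, -1.1, 17.3]
gripper_width: 0.0252
grip_force: 71.6
```

```bash
cat > tt.py <<'E'
import sys
from h import *
im=cams.read_camera("scene"); d=cams.read_camera("side"); s=sensors.sense(); print(s["ee_pos"],s["ft_force"],s["torque"],s["t"])
cv2.imwrite(f"pics/{sys.argv[1]}.png",np.hstack([cv2.resize(im[90:240,330:490],(400,375),interpolation=cv2.INTER_CUBIC),cv2.resize(d[120:250,190:340],(400,375),interpolation=cv2.INTER_CUBIC)]))
E
python3 tt.py t1
```

```text
[0.46601041 0.33850149 0.34129022] [-0.57314942 -2.08785455 17.11198724] [ 0.26631958 -0.22968796 -0.02221947] 16.8
```

View pics/t1.png

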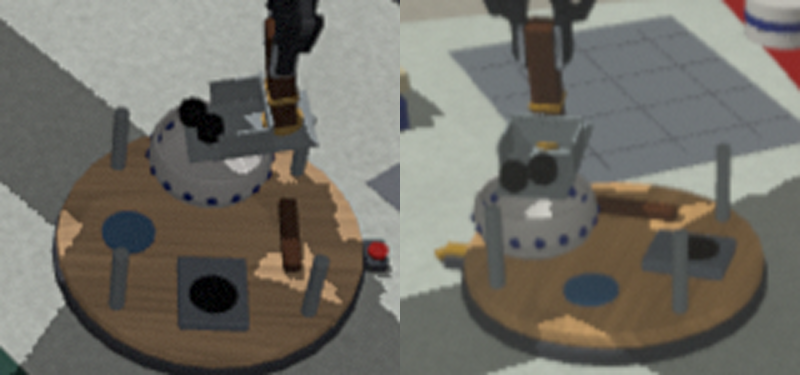

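The pan is tilting, with the lumps at its front over the bowl, at left-panel (195,113) and (209,128). I'll continue the arc.

Call:
{"api": "servo_tool", "payload": {"motion": [[[-0.15,-0.35,-0.2,0],[-0.3,-0.7,-0.4,0],[-0.45,-1.0,-0.6,0],[-0.6,-1.35,-0.8,0],[-0.6,-1.35,-0.8,0]]], "hand": 0, "newtons": 30}}

```text
t: 17.3
ee_pos: [0.4601, 0.3246, 0.3328]
ee_rot: [0.0, 0.844, 0.537, 0.003]
ft_force: [-0.5, -4.3, 14.9]
gripper_width: 0.0251
grip_force: 70.1
```

Call:
{"api": "servo_tool", "payload": {"motion": [[[-0.15,-0.3,-0.25,0],[-0.3,-0.6,-0.5,0],[-0.45,-0.9,-0.8,0],[-0.55,-1.2,-1.0,0],[-0.55,-1.2,-1.0,0]]]}}

```text
t: 17.8
ee_pos: [0.4545, 0.3125, 0.3221]
ee_rot: [0.0, 0.844, 0.537, 0.002]
ft_force: [1.2, -6.8, 10.3]
gripper_width: 0.0255
grip_force: 68.2
```

```bash
cat > lumps.py <<'E'
from h import *
def blobs(name,box):
    x,y,w,h=box; im=cams.read_camera(name)[y:y+h,x:x+w]
    m=(im.max(2)<38).astype(np.uint8); n,_,st,ce=cv2.connectedComponentsWithStats(m)
    return [(int(s[4]),(c+[x,y]).round(1).tolist(),s[2:4].tolist()) for s,c in zip(st[1:],ce[1:]) if s[4]>=8]
if __name__=="__main__":
    S=cams.calibration("scene");D=cams.calibration("side")
    for q in [("scene",(385,125,60,55)),("side",(205,165,80,60)),("scene",(125,230,130,150)),("side",(275,300,205,120))]: print(q[0],blobs(*q))
    print('bowl px',proj(S,(.4474,.2985,.045)),proj(D,(.4474,.2985,.045)))
    s=sensors.sense(); print(s["ee_pos"],s["ft_force"],s["t"])
E
python3 lumps.py
```

```text
scene [(15, [428.3, 125.5], [8, 2]), (75, [435.0, 129.3], [13, 10]), (72, [439.8, 139.1], [11, 11]), (63, [401.5, 152.8], [11, 10]), (22, [442.9, 175.0], [3, 9])]
side []
scene [(202, [153.0, 281.3], [26, 12]), (57, [249.7, 376.8], [14, 8])]
side []
bowl px [np.float64(413.2838947956876), np.float64(154.85214366259336)] [np.float64(242.03214681305457), np.float64(197.3550027859125)]
[0.45459962 0.31252663 0.32201683] [ 1.00016345 -7.53111032 10.05394372] 18.0
```

Call:
{"api": "servo_tool", "payload": {"motion": [[[0,0,-0.1,0],[-0.2,-0.4,-0.1,0],[0,0,0.2,0],[0,0,0.6,0],[0,0,1.4,0],[0,0,2.6,0],[0,0,4.2,0],[0,0,6,0]]]}}

```text
t: 18.8
ee_pos: [0.454, 0.313, 0.3814]
ee_rot: [-0.0, 0.843, 0.537, -0.0]
ft_force: [0.1, 0.1, -2.8]
gripper_width: 0.0253
grip_force: 66.6
```

Call:
{"api": "servo_tool", "payload": {"motion": [[[1,-2,1,0],[2,-4,1,0],[3,-7,1,0],[4,-11,1,0],[5,-15,1,0],[6,-18,1,0],[6,-20,1,0],[6,-20,1,0]]]}}

```text
t: 19.6
ee_pos: [0.5142, 0.111, 0.391]
ee_rot: [0.0, 0.844, 0.536, 0.0]
ft_force: [-0.4, -0.0, -2.5]
gripper_width: 0.0254
grip_force: 66.7
```

```bash
sed -i 's/<38/<45/' lumps.py; python3 lumps.py; python3 -c "
from h import *
d=cams.read_camera('side')[165:225,205:285]; s=cams.read_camera('scene')[125:180,385:445]
cv2.imwrite('pics/bowl.png',np.hstack([cv2.resize(s,(390,390),interpolation=2),cv2.resize(d,(400,390),interpolation=2)]))
for n,im,b in (('s',s,(10,10,50,45)),('d',d,0)):
    print(n,np.sort(im.max(2).ravel())[:40:3])
"
```

```text
scene [(97, [424.1, 151.0], [11, 11]), (39, [403.3, 156.0], [9, 7])]
side [(39, [239.7, 191.5], [8, 8])]
scene [(255, [152.9, 280.8], [26, 14]), (58, [249.6, 376.8], [14, 8])]
side [(580, [466.5, 313.6], [36, 38]), (17, [343.8, 379.2], [10, 4]), (57, [345.0, 388.7], [13, 12])]
bowl px [np.float64(413.2838947956876), np.float64(154.85214366259336)] [np.float64(242.03214681305457), np.float64(197.3550027859125)]
[0.5139463  0.11374802 0.39058816] [-0.63604115  0.62829808 -2.50309819] 19.8
s [0 0 0 1 2 3 4 4 5 6 6 7 7 8]
d [38 40 41 41 42 42 42 42 43 43 44 44 45 45]
```

```bash
python3 -c "
from h import *
S=cams.calibration('scene');D=cams.calibration('side')
for p in [(146.1,280.8),(159.6,280.5)]: print(totray(onz(S,*p,.017)))
for p in [(345,388.7),(343.5,378)]: print('side',totray(onz(D,*p,.017)))
for q in [(.07,-.035),(.12,-.035),(.115,-.035)]: print(q,fromtray(q))
"
```

```text
[-0.06987621 -0.05549701]
[-0.05678664 -0.03149725]
side [-0.06167153 -0.04128924]
side [-0.05502367 -0.01989488]
(0.07, -0.035) [ 0.60896005 -0.31891333]
(0.12, -0.035) [ 0.65891247 -0.31673236]
(0.115, -0.035) [ 0.65391722 -0.31695046]
```

Both delivered lumps are in the bowl, at scene (424,151) and (403,156). The remaining two are at tray (-70,-55) and (-57,-31). Going back for pass 2, I'll right the tilted scoop by pressing its nose on the tray floor.

Call:
{"api": "servo_tool", "payload": {"motion": [[[0.8,-4,0,-6],[1.6,-8,0,-12],[2.4,-12,0,-18],[3.2,-16,0,-24],[4.2,-20,0,-30],[5.2,-24,0,-36],[6.2,-28,0,-42],[7.0,-32,0,-48]]]}}

```text
t: 20.7
ee_pos: [0.5846, -0.208, 0.3901]
ee_rot: [-0.0, 0.989, 0.146, -0.0]
ft_force: [0.9, 0.5, -2.3]
gripper_width: 0.0249
grip_force: 66.6
```

Call:
{"api": "servo_tool", "payload": {"motion": [[[1,-4,-1,-5],[1.6,-8,-3,-10],[2,-11.2,-5,-15],[2,-11.2,-7,-15],[2,-11.2,-9,-15],[2,-11.2,-9.2,-15],[2,-11.2,-9.2,-15]]]}}

```text
t: 21.4
ee_pos: [0.6045, -0.3185, 0.2983]
ee_rot: [-0.0, 1.0, 0.018, -0.0]
ft_force: [-0.1, 0.1, -1.7]
gripper_width: 0.0254
grip_force: 66.5
```

```bash
python3 -c "
from h import *
s=sensors.sense(); p=s['ee_pos']; print(p,totray(p),s['ee_rot'],s['ft_force'])"
```

```text
[ 0.60445405 -0.31847924  0.29827365] [ 0.06551722 -0.03436977] [-1.61744512e-04  9.99840313e-01  1.78680441e-02 -2.37282157e-04] [-0.10222352  0.07612395 -1.69659979]
```

Call:
{"api": "servo_tool", "payload": {"motion": [[[0,-0.2,-0.7,0],[0,-0.2,-1.4,0],[1.0,-0.2,-1.8,0],[2.1,-0.2,-2.2,0],[3.1,-0.1,-2.7,0],[4.0,-0.1,-3.2,0],[4.9,0,-3.9,0],[5.6,0,-4.5,0]]]}}

```text
t: 22.2
ee_pos: [0.6611, -0.319, 0.2558]
ee_rot: [0.001, 1.0, 0.018, 0.002]
ft_force: [3.1, 0.4, 12.2]
gripper_width: 0.0249
grip_force: 71.8
```

Call:
{"api": "servo_tool", "payload": {"motion": [[[0,0,-0.1,0],[0,0,-0.15,0],[0,0,-0.2,0],[0,0,-0.2,0]]]}}

```text
t: 22.6
ee_pos: [0.6607, -0.3189, 0.2541]
ee_rot: [0.001, 1.0, 0.018, 0.002]
ft_force: [3.2, 0.5, 12.3]
gripper_width: 0.0255
grip_force: 72.2
```

```bash
python3 -c "
from h import *
s=sensors.sense(); p=s['ee_pos']; print(p,totray(p),s['ee_rot'],s['ft_force'],s['torque'])"
```

```text
[ 0.66069255 -0.31890034  0.25406031] [ 0.12168383 -0.03724356] [0.00114336 0.99984125 0.01764588 0.00219021] [ 3.2369273   0.46757483 12.31784496] [ 0.23569613  0.35912592 -0.07774956]
```

Call:
{"api": "servo_tool", "payload": {"motion": [[[0,0,-0.1,0],[0,0,-0.2,0],[0,0,-0.3,0],[0,0,-0.3,0]]]}}

```text
t: 23.0
ee_pos: [0.6606, -0.319, 0.2508]
ee_rot: [0.001, 1.0, 0.018, 0.002]
ft_force: [2.1, 0.1, 10.4]
gripper_width: 0.0252
grip_force: 72.4
```

```bash
cat > tilt.py <<'E'
# handle tilt from side view: brown handle pixels -> line, compare to vertical at that place
from h import *
s=sensors.sense(); p=s['ee_pos']; print(p,totray(p),s['ft_force'],s['torque'])
for n in ("side","scene"):
    c=cams.calibration(n); im=cams.read_camera(n).astype(int); b=np.array([p[0],p[1],p[2]-.2]); u,v=proj(c,b)
    u,v=int(u),int(v); w=im[v-22:v+28,u-28:u+28]; B,G,R=w[...,0],w[...,1],w[...,2]
    m=((R-B>14)&(R<95)).astype(np.uint8); k,l,st,ce=cv2.connectedComponentsWithStats(m); i=1+np.argmax(st[1:,4]); ys,xs=np.nonzero(l==i)
    d,e=np.polyfit(ys,xs,1); t=proj(c,b+[0,0,.03]); q=proj(c,b-[0,0,.03]); print(n,len(xs),'slope',d,'vertical',(q[0]-t[0])/(q[1]-t[1]))
E
python3 tilt.py
```

```text
[ 0.6605793  -0.3190395   0.25075214] [ 0.12156462 -0.03737765] [ 2.09361828  0.11966503 10.43612661] [ 0.03625996  0.42965421 -0.00371541]
side 618 slope 0.8324451594275423 vertical -0.18196917092442302
scene 626 slope 0.3629034965585021 vertical 0.4425701921156544
```

Call:
{"api": "servo_tool", "payload": {"motion": [[[0.2,0,-0.15,0],[0.3,0,-0.3,0],[0.4,0,-0.4,0],[0.4,0,-0.5,0],[0.4,0,-0.5,0]]]}}

```text
t: 23.6
ee_pos: [0.6646, -0.3194, 0.2487]
ee_rot: [0.002, 1.0, 0.017, 0.003]
ft_force: [-5.3, 2.4, 27.4]
gripper_width: 0.0253
grip_force: 74.8
```

```bash
cat > rx.py <<'E'
from h import *
s=sensors.sense(); p=s['ee_pos']; F=s['ft_force'].copy(); T=s['torque']; F2=F+[0,0,2.3]; h=-p[2]+.005
print(p,totray(p),F,T,'rx',(h*F[0]-T[1])/F2[2])
E
python3 rx.py
```

```text
[ 0.66462854 -0.31942779  0.24873714] [ 0.12559307 -0.03794219] [-5.28467511  2.35587757 27.41417176] [ 0.71554013  1.44602544 -0.07046216] rx -0.005315774654303584
```

Call:
{"api": "servo_tool", "payload": {"motion": [[[-0.4,0,0.25,0],[-1.4,0,0.3,0],[-2.6,0,0.3,0],[-3.8,-0.1,0.3,0],[-5,-0.1,0.3,0],[-6.2,-0.2,0.3,0],[-7.2,-0.2,0.3,0],[-8.0,-0.3,0.3,0]]]}}

```text
t: 24.4
ee_pos: [0.5842, -0.3221, 0.2487]
ee_rot: [0.001, 1.0, 0.018, 0.002]
ft_force: [2.6, 0.4, 10.2]
gripper_width: 0.0251
grip_force: 72.7
```

Call:
{"api": "servo_tool", "payload": {"motion": [[[-0.7,0,0,0],[-1.4,0,0,0],[-2.1,-0.1,0,0],[-2.8,-0.1,0,0],[-3.5,-0.1,0,0],[-4.2,-0.2,0,0],[-4.8,-0.2,0,0],[-5.2,-0.2,0,0]]]}}

```text
t: 25.2
ee_pos: [0.5325, -0.3243, 0.2487]
ee_rot: [0.001, 1.0, 0.017, 0.002]
ft_force: [4.2, -1.2, 10.8]
gripper_width: 0.025
grip_force: 72.9
```

```bash
python3 rx.py
```

```text
[ 0.53249302 -0.32428799  0.24873871] [-0.00662869 -0.0370341 ] [ 4.15441075 -1.19961835 10.80363187] [ 0.23910463 -0.17294947  0.03232881] rx -0.06407698667771032
```

Call:
{"api": "servo_tool", "payload": {"motion": [[[-0.4,0.35,0,0],[-0.8,0.7,0,0],[-1.2,1.1,0,0],[-1.6,1.5,0,0],[-2.0,1.8,0,0],[-2.4,2.1,0,0],[-2.8,2.3,0,0],[-3.1,2.4,0,0]]]}}

```text
t: 26.0
ee_pos: [0.5017, -0.3003, 0.2487]
ee_rot: [0.002, 1.0, 0.018, 0.002]
ft_force: [3.9, -1.9, 12.4]
gripper_width: 0.0253
grip_force: 72.9
```

```bash
python3 rx.py; python3 lumps.py
```

```text
[ 0.50169995 -0.30027907  0.24872566] [-0.0363452  -0.01170485] [ 3.85389161 -1.87327016 12.41854505] [ 0.03891416 -0.10763968 -0.00747216] rx -0.05650372364133993
scene [(95, [424.1, 150.9], [11, 11]), (35, [403.6, 156.0], [9, 6])]
side []
scene [(1900, [156.1, 249.0], [66, 52]), (69, [173.6, 285.7], [13, 10]), (67, [249.3, 376.6], [15, 8])]
side [(29, [345.2, 304.8], [5, 12]), (630, [465.8, 313.9], [37, 39]), (8, [353.8, 309.2], [3, 6]), (73, [359.9, 313.5], [11, 12]), (120, [370.5, 330.9], [22, 20])]
bowl px [np.float64(413.2838947956876), np.float64(154.85214366259336)] [np.float64(242.03214681305457), np.float64(197.3550027859125)]
[ 0.5015817  -0.30033835  0.24871593] [-2.28501496  0.08039639 15.37391822] 26.2
```

Call:
{"api": "servo_tool", "payload": {"motion": [[[0,0,0.5,0],[0,0,1,0],[0,0,1.5,0],[0,0,2.2,0],[0,0,3,0],[0,0,4,0],[0,0,4.8,0],[0,0,5.2,0]]]}}

```text
t: 27.0
ee_pos: [0.5011, -0.3001, 0.2994]
ee_rot: [0.0, 1.0, 0.017, 0.001]
ft_force: [-0.0, -0.2, -2.6]
gripper_width: 0.0255
grip_force: 70.9
```

```bash
python3 rx.py; sed -i 's/<45/<50/' lumps.py; python3 lumps.py; python3 two.py p5
```

```text
[ 0.50114612 -0.30005904  0.29941609] [-0.03688891 -0.01146088] [-0.04488212 -0.23912359 -2.59820332] [-0.04374088 -0.13483999 -0.00118489] rx -0.4964867697067579
scene [(99, [424.2, 151.0], [11, 11]), (36, [403.6, 155.9], [9, 7])]
side []
scene [(1009, [151.5, 244.1], [55, 38]), (92, [168.2, 271.5], [14, 11]), (67, [249.3, 376.6], [15, 8])]
side [(288, [365.9, 309.5], [25, 26]), (671, [466.0, 313.9], [37, 39]), (39, [314.9, 367.1], [6, 14])]
bowl px [np.float64(413.2838947956876), np.float64(154.85214366259336)] [np.float64(242.03214681305457), np.float64(197.3550027859125)]
[ 0.50100285 -0.29997208  0.29796771] [-1.15344999 -0.79783467 -2.3980813 ] 27.2
[ 0.50099025 -0.29999185  0.29771865] [-0.0370417  -0.01138696]
```

View pics/p5.png

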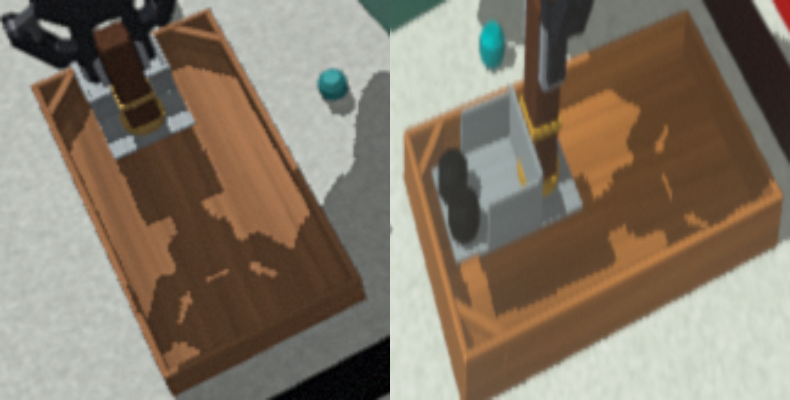

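Both remaining lumps are on the pan, at side-view (452,175) and (463,215), and the tray is empty. I'll carry them the same way.

Call:
{"api": "servo_tool", "payload": {"motion": [[[0,0.2,0.6,1],[0,0.6,1.4,2],[0,1.2,2.4,4],[0,2.0,3.4,6],[0,3.0,4.4,8],[0,4.2,5.4,10],[0,5.6,6.4,13],[0,7.2,7.1,16]]]}}

```text
t: 28.1
ee_pos: [0.501, -0.2268, 0.3704]
ee_rot: [0.0, 0.987, 0.158, 0.0]
ft_force: [0.5, -0.7, -2.9]
gripper_width: 0.0252
grip_force: 70.9
```

Call:
{"api": "servo_tool", "payload": {"motion": [[[0,1.8,0.3,3],[0,3.8,0.5,6],[0,6.0,0.5,9],[0,8.4,0.5,12],[0,10.8,0.5,15],[0,13.2,0.5,18],[0,15.6,0.5,21],[0,18,0.5,24]]]}}

```text
t: 28.9
ee_pos: [0.5006, -0.0461, 0.3741]
ee_rot: [-0.0, 0.933, 0.36, -0.0]
ft_force: [0.5, -0.4, -3.4]
gripper_width: 0.0253
grip_force: 70.9
```

Call:
{"api": "servo_tool", "payload": {"motion": [[[0,2.4,0,3],[0,4.8,0,6],[-0.2,7.2,0,9],[-0.4,9.6,0,12],[-0.6,12,0,15],[-0.9,14.4,0,18],[-1.2,16.8,0,20],[-1.5,19.2,0,22]]]}}

```text
t: 29.7
ee_pos: [0.4851, 0.1457, 0.3741]
ee_rot: [-0.0, 0.847, 0.532, -0.0]
ft_force: [0.1, -1.0, -2.4]
gripper_width: 0.0251
grip_force: 70.9
```

Call:
{"api": "servo_tool", "payload": {"motion": [[[-0.3,2.5,0,0.5],[-0.5,5.0,0,1],[-0.8,7.4,0,1],[-1.0,9.6,0,1],[-1.2,11.6,0,1],[-1.3,13.4,0,1],[-1.3,14.8,0,1],[-1.3,15.6,0,1]]]}}

```text
t: 30.5
ee_pos: [0.4725, 0.3013, 0.3741]
ee_rot: [-0.0, 0.843, 0.538, -0.0]
ft_force: [0.5, -0.6, -2.2]
gripper_width: 0.0253
grip_force: 70.9
```

```bash
python3 - <<'E'
from h import *
from lumps import blobs
s=sensors.sense(); p=s["ee_pos"]; print(p,s["ee_rot"],s["ft_force"])
S=cams.calibration("scene"); print(blobs("scene",(370,100,80,85)))
# expected lump px on the pan (front, both sides)
f=np.array([-.413,-.911]); l=np.array([.911,-.413])
for a in (.072,.06):
  for b in (-.015,.015): q=p[:2]+f*a+l*b; print(np.round(proj(S,(*q,p[2]-.244+.014)),1))
E
```

```text
[0.47248484 0.30127418 0.374055  ] [-4.18803560e-05  8.42856434e-01  5.38138461e-01 -1.64247684e-04] [ 0.51536998 -0.56086837 -2.2190572 ]
[(311, [430.3, 110.2], [22, 24]), (225, [390.8, 133.2], [14, 21]), (77, [427.1, 130.9], [9, 10]), (100, [424.1, 151.1], [11, 11]), (47, [403.7, 156.2], [10, 8]), (90, [444.6, 178.0], [8, 14])]
[390.9 126.1]
[392.4 136.1]
[396.5 125.9]
[398.1 135.9]
```

Call:
{"api": "servo_tool", "payload": {"motion": [[[0,0.4,0,0],[0,1.2,0,0],[0,2.2,0,0],[0,3.3,0,0],[0,4.4,-0.4,0],[0,5,-1.0,0],[0,5.2,-1.8,0],[0,5.2,-2.6,0]]]}}

```text
t: 31.35
ee_pos: [0.473, 0.3521, 0.347]
ee_rot: [0.0, 0.843, 0.537, -0.0]
ft_force: [-0.0, -1.2, -3.3]
gripper_width: 0.025
grip_force: 70.9
```

Call:
{"api": "servo_tool", "payload": {"motion": [[[0,0,-0.2,0],[0,0,-0.4,0],[0,0,-0.6,0],[0,0,-0.7,0],[0,0,-0.7,0]]]}}

```text
t: 31.85
ee_pos: [0.4732, 0.3519, 0.3417]
ee_rot: [0.0, 0.843, 0.537, 0.001]
ft_force: [1.2, -0.7, 0.7]
gripper_width: 0.0251
grip_force: 71.3
```

Call:
{"api": "servo_tool", "payload": {"motion": [[[-0.2,-0.4,-0.4,0],[-0.35,-0.8,-0.6,0],[-0.5,-1.1,-0.75,0],[-0.65,-1.4,-0.9,0],[-0.65,-1.4,-0.9,0]]]}}

```text
t: 32.35
ee_pos: [0.4671, 0.338, 0.336]
ee_rot: [-0.0, 0.844, 0.537, 0.004]
ft_force: [0.3, -2.0, 21.0]
gripper_width: 0.0253
grip_force: 72.8
```

Call:
{"api": "servo_tool", "payload": {"motion": [[[-0.15,-0.35,-0.2,0],[-0.3,-0.7,-0.4,0],[-0.45,-1.0,-0.6,0],[-0.6,-1.35,-0.8,0],[-0.6,-1.35,-0.8,0]]]}}

```text
t: 32.85
ee_pos: [0.4611, 0.3241, 0.3269]
ee_rot: [0.0, 0.844, 0.537, 0.003]
ft_force: [0.7, -5.3, 16.2]
gripper_width: 0.0252
grip_force: 70.5
```

Call:
{"api": "servo_tool", "payload": {"motion": [[[-0.15,-0.3,-0.25,0],[-0.3,-0.6,-0.5,0],[-0.45,-0.9,-0.8,0],[-0.55,-1.2,-1.0,0],[-0.55,-1.2,-1.0,0]]]}}

```text
t: 33.35
ee_pos: [0.4568, 0.314, 0.3249]
ee_rot: [-0.0, 0.843, 0.537, 0.012]
ft_force: [-0.3, 3.7, 71.8]
gripper_width: 0.0253
grip_force: 77.7
```

```bash
python3 - <<'E'
from h import *
from lumps import blobs
s=sensors.sense(); p=s["ee_pos"]; print(p,s["ft_force"])
print(blobs("scene",(370,100,80,85)),blobs("side",(205,165,80,60)))
E
```

```text
[0.45681248 0.31401372 0.32485664] [-0.29890419  3.67920491 71.84466227]
[(470, [433.8, 114.0], [22, 34]), (90, [438.3, 139.2], [13, 11]), (151, [400.4, 151.6], [16, 15]), (113, [444.3, 176.2], [9, 17])] [(56, [245.2, 192.0], [10, 7])]
```

That's 72 N downward, so the nose is resting on lumps in the bowl. I'll back off upward gently.

Call:
{"api": "servo_tool", "payload": {"motion": [[[0,0,0.6,0],[0,0,1.0,0],[0,0,1.4,0],[0,0,1.8,0],[0,0,1.8,0]]]}}

```text
t: 33.95
ee_pos: [0.4551, 0.3125, 0.3322]
ee_rot: [-0.0, 0.843, 0.537, -0.0]
ft_force: [0.3, 1.2, -2.8]
gripper_width: 0.0252
grip_force: 68.0
```

```bash
python3 - <<'E'
from h import *
from lumps import blobs
s=sensors.sense(); p=s["ee_pos"]; print(p,s["ft_force"],s["torque"])
print(blobs("scene",(370,100,80,85)),blobs("side",(205,165,80,60)))
E
```

```text
[0.45505104 0.31248453 0.33222095] [ 0.27450695  1.21416926 -2.84528451] [ 0.20866544 -0.11488543 -0.00412694]
[(417, [431.8, 112.4], [23, 31]), (88, [435.7, 135.9], [12, 11]), (116, [397.5, 146.5], [12, 12]), (18, [423.6, 154.8], [9, 4]), (12, [407.2, 159.2], [6, 3]), (114, [444.2, 176.1], [9, 17])] [(75, [238.7, 191.3], [10, 9])]
```

```bash
cat > th.py <<'E'
from h import *
def run():
    s=sensors.sense(); p=s['ee_pos']; q=s['ee_rot']; tx=np.array([q[1]**2-q[2]**2,2*q[1]*q[2]]); f=-tx if 1 else tx
    g=np.array([*p[:2],p[2]-.155]); f3=np.array([f[0],f[1],0])
    for n in ("side","scene"):
        c=cams.calibration(n); im=cams.read_camera(n).astype(int)
        best=[]
        B,G,R=im[...,0],im[...,1],im[...,2]; m=((R-B>12)&(R<100)&(R>25)).astype(np.float32); m=cv2.blur(m,(3,3))
        W=np.array([tx[1],-tx[0],0])
        for th in range(-20,50,2):
            t=np.radians(th); ax=f3*np.sin(t)+np.array([0,0,np.cos(t)]); 
            v=0
            for d in np.linspace(.025,.075,26):
                for w in (-.009,-.004,0,.004,.009):
                    u=proj(c,g-ax*d+W*w); v+=m[int(round(u[1])),int(round(u[0]))]
            best.append((v/130,th))
        print(n,sorted(best)[::-1][:4])
    return
if __name__=="__main__":
    run(); S=cams.calibration("scene")
    for z in (.06,.08,.1): print(z,onz(S,397.5,146.5,z).round(4))
E
python3 th.py
```

```text
side [(np.float32(0.87863207), 32), (np.float32(0.8726494), 30), (np.float32(0.86837584), 34), (np.float32(0.85470086), 36)]
scene [(np.float32(0.6957264), 28), (np.float32(0.67606837), 26), (np.float32(0.66410244), 24), (np.float32(0.65726477), 30)]
0.06 [0.4201 0.2718 0.06  ]
0.08 [0.4361 0.2603 0.08  ]
0.1 [0.452  0.2487 0.1   ]
```

Call:
{"api": "servo_tool", "payload": {"motion": [[[0.1,0.2,0.4,0],[0.2,0.4,1.0,0],[0.2,0.4,1.8,0],[0.2,0.4,2.8,0],[0.2,0.4,3.8,0],[0.2,0.4,4.6,0],[0.2,0.4,5,0]]]}}

```text
t: 34.85
ee_pos: [0.4571, 0.3165, 0.3834]
ee_rot: [0.0, 0.843, 0.537, 0.001]
ft_force: [0.0, 0.4, -2.4]
gripper_width: 0.0254
grip_force: 68.0
```

```bash
python3 - <<'E'
from h import *
from lumps import blobs
s=sensors.sense(); p=s["ee_pos"]; print(p,s["ft_force"],s["torque"])
print(blobs("scene",(370,100,80,85)),blobs("side",(205,165,80,60)))
E
```

```text
[0.45706274 0.31646497 0.38343278] [ 0.04489379  0.39649098 -2.36890237] [ 0.01828801  0.04737531 -0.06982641]
[(123, [437.1, 105.6], [14, 13]), (96, [441.1, 118.3], [13, 11]), (152, [404.1, 150.9], [14, 17]), (195, [419.5, 153.8], [20, 16]), (107, [444.4, 176.7], [8, 16])] [(68, [240.2, 191.6], [13, 9])]
```

The bowl now holds both blobs (the merged lumps) and the scoop is empty. I'll return it to the pad, nose first, and right it there.

Call:
{"api": "servo_tool", "payload": {"motion": [[[0,-1,3,-2],[0,-4,4,-8],[0,-8,4,-14],[0,-12,4,-20],[0.3,-16,4,-26],[0.6,-20,4,-32],[0.9,-24,3,-38],[1.2,-28,1,-44]]]}}

```text
t: 35.75
ee_pos: [0.4689, 0.0349, 0.3927]
ee_rot: [0.0, 0.984, 0.18, 0.001]
ft_force: [1.3, -0.4, -2.9]
gripper_width: 0.025
grip_force: 68.1
```

Call:
{"api": "servo_tool", "payload": {"motion": [[[0,-4,-2,-5],[0,-6.9,-5,-6.5],[0,-6.9,-8,-6.5],[0,-6.9,-10,-6.5],[0,-6.9,-10,-6.5]]]}}

```text
t: 36.25
ee_pos: [0.4684, -0.0327, 0.2897]
ee_rot: [-0.001, 0.992, 0.126, -0.002]
ft_force: [0.3, -0.2, -2.0]
gripper_width: 0.0252
grip_force: 67.9
```

```bash
python3 th.py; python3 - <<'E'
from h import *
from lumps import blobs
s=sensors.sense(); p=s["ee_pos"]; print(p,s["ft_force"],s["ee_rot"])
print(blobs("scene",(350,120,135,125)),blobs("side",(205,150,130,90)))
print(blobs("scene",(100,100,540,300)))
E
```

```text
side [(np.float32(0.78461546), 20), (np.float32(0.7786323), 18), (np.float32(0.771795), 22), (np.float32(0.74358994), 24)]
scene [(np.float32(0.9974359), 30), (np.float32(0.9974359), 28), (np.float32(0.9965812), 26), (np.float32(0.994017), 32)]
0.06 [0.4201 0.2718 0.06  ]
0.08 [0.4361 0.2603 0.08  ]
0.1 [0.452  0.2487 0.1   ]
[ 0.46924021 -0.03245454  0.29264853] [-0.13594973  0.10327743 -2.29430204] [-2.01606631e-05  9.91996586e-01  1.26264672e-01 -7.46073862e-05]
[(149, [404.2, 150.6], [14, 17]), (186, [419.8, 153.5], [20, 15]), (610, [407.8, 227.4], [124, 56]), (29, [479.3, 196.6], [10, 6]), (17, [446.6, 195.9], [6, 3]), (235, [415.9, 207.5], [19, 16])] [(2234, [285.5, 187.5], [47, 90]), (29, [284.6, 150.2], [22, 2]), (49, [239.2, 191.0], [8, 8])]
[(5748, [262.4, 135.7], [133, 109]), (9, [507.3, 100.3], [6, 2]), (150, [404.2, 150.6], [14, 17]), (183, [419.8, 153.5], [19, 15]), (607, [407.8, 227.4], [124, 56]), (135, [165.8, 201.1], [13, 18]), (30, [479.2, 196.5], [10, 7]), (17, [446.6, 195.9], [6, 3]), (236, [415.9, 207.5], [19, 16]), (161, [292.8, 214.3], [17, 16]), (47, [170.2, 212.3], [10, 9]), (2381, [309.7, 247.3], [83, 55]), (391, [369.7, 312.8], [17, 53]), (174, [382.3, 317.0], [15, 37]), (1971, [267.0, 375.7], [104, 55]), (358, [632.5, 362.7], [19, 33])]
```

Call:
{"api": "servo_tool", "payload": {"motion": [[[0,0,-0.7,0],[0,0,-1.5,0],[1.0,0.3,-1.8,0],[2.0,0.5,-2.2,0],[3.0,0.8,-2.7,0],[3.9,1.0,-3.3,0],[4.8,1.3,-4.0,0],[5.5,1.5,-4.6,0]]]}}

```text
t: 37.3
ee_pos: [0.5259, -0.0171, 0.2471]
ee_rot: [0.0, 0.992, 0.126, 0.002]
ft_force: [3.5, -1.0, 9.6]
gripper_width: 0.0257
grip_force: 72.2
```

Call:
{"api": "servo_tool", "payload": {"motion": [[[0.2,0,-0.3,0],[0.4,0.1,-0.5,0],[0.4,0.1,-0.6,0],[0.4,0.1,-0.6,0]]]}}

```text
t: 37.7
ee_pos: [0.5298, -0.0162, 0.2417]
ee_rot: [0.001, 0.992, 0.126, 0.002]
ft_force: [6.3, 1.0, 13.4]
gripper_width: 0.0253
grip_force: 73.5
```

```bash
python3 rx.py; python3 th.py
```

```text
[ 0.52982267 -0.01623787  0.24174923] [0.00414046 0.2708393 ] [ 6.27766436  1.04717697 13.38234855] [ 0.03666655  0.01155477 -0.00017042] rx -0.09550782191754664
side [(np.float32(0.7786325), 8), (np.float32(0.75470096), 6), (np.float32(0.7547009), 10), (np.float32(0.7051284), 4)]
scene [(np.float32(0.9760684), 12), (np.float32(0.9692308), 10), (np.float32(0.96068364), 14), (np.float32(0.9564103), 8)]
0.06 [0.4201 0.2718 0.06  ]
0.08 [0.4361 0.2603 0.08  ]
0.1 [0.452  0.2487 0.1   ]
```

Call:
{"api": "servo_tool", "payload": {"motion": [[[0.2,0,-0.2,0],[0.4,0.1,-0.4,0],[0.5,0.1,-0.6,0],[0.5,0.1,-0.8,0],[0.5,0.1,-0.8,0]]]}}

```text
t: 38.3
ee_pos: [0.5354, -0.0151, 0.2387]
ee_rot: [0.001, 0.992, 0.126, 0.005]
ft_force: [-19.6, 4.4, 70.3]
gripper_width: 0.0252
grip_force: 80.4
```

```bash
python3 rx.py; python3 th.py|head -2
```

```text
[ 0.53541903 -0.01507878  0.23867566] [0.00978205 0.27175318] [-19.59683069   4.36991624  70.32652997] [1.235429   3.26931077 0.09695496] rx 0.01803736936877856
side [(np.float32(0.7982904), 6), (np.float32(0.7820513), 4), (np.float32(0.77264965), 8), (np.float32(0.7239317), 2)]
scene [(np.float32(0.93333334), 6), (np.float32(0.93247855), 8), (np.float32(0.9299145), 10), (np.float32(0.9196581), 12)]
```

Flat and firm on the pad. I'll relax the press, release, and rise.

Call:
{"api": "servo_tool", "payload": {"motion": [[[0,0,0.3,0],[0,0,0.5,0],[0,0,0.5,0]]]}}

```text
t: 38.7
ee_pos: [0.5345, -0.0153, 0.2389]
ee_rot: [0.0, 0.992, 0.126, 0.002]
ft_force: [-0.3, 1.3, 17.1]
gripper_width: 0.0253
grip_force: 73.3
```

Call:
{"api": "servo_tool", "payload": {"motion": [[[0,0,0,0],[0,0,0,0],[0,0,0,0],[0,0,0,0],[0,0,0,0]]], "hand": 6}}

```text
t: 39.2
ee_pos: [0.5331, -0.0155, 0.237]
ee_rot: [-0.0, 0.992, 0.126, -0.0]
ft_force: [-0.4, -0.2, -0.4]
gripper_width: 0.06
grip_force: 0.0
```

Call:
{"api": "servo_tool", "payload": {"motion": [[[0,0,2,0],[0,0,5,0],[0,0,9,0],[0,0,13,0],[-2,5,15,0],[-5,10,15,0],[-8,15,15,0],[-11,19,15,0]]]}}

```text
t: 40.0
ee_pos: [0.4353, 0.1566, 0.3873]
ee_rot: [-0.0, 0.992, 0.126, 0.0]
ft_force: [1.9, 1.6, 0.1]
gripper_width: 0.0601
grip_force: 0.0
```

```bash
cat > fin.py <<'E'
from h import *
from lumps import blobs
s=sensors.sense(); p=s["ee_pos"]; print(p,s["ee_rot"],s["ft_force"])
# handle tilt and place, all fit
f3=np.array([-.966,-.259,0]); W=np.array([-.259,.966,0])
ims={n:(cams.calibration(n),cams.read_camera(n).astype(int)) for n in ("scene","side")}
from scipy.optimize import differential_evolution
def mask(im): return cv2.blur((((im[...,2]-im[...,0])>12)&(im[...,2]<100)).astype(np.float32),(3,3))
M={n:mask(i) for n,(c,i) in ims.items()}
dd=[(d,a,b) for d in np.linspace(.025,.112,16) for a in(-.010,0,.010) for b in (-.011,0,.011)]
def cost(v):
    x,y,th=v; ax=-f3*0+np.array([0,0,np.cos(th)])+f3*np.sin(th); k=0
    for n in ims:
        for d,a,b in dd:
            u=proj(ims[n][0],np.array([x,y,.001])+ax*d+W*b-f3*a); k+=M[n][int(round(u[1])),int(round(u[0]))]
    return -k/len(dd)/2
r_=differential_evolution(cost,[(.5,.57),(-.04,.02),(-.3,.5)],maxiter=25,popsize=8,seed=1); print('scoop',r_.x.round(4),r_.fun)
print('scene',blobs("scene",(385,125,60,55)))
w=cams.read_camera("wrist"); c=cams.calibration("wrist"); P=np.array([.4474,.2985])
m=(w.max(2)<50).astype(np.uint8); n,_,st,ce=cv2.connectedComponentsWithStats(m)
for a,q in zip(st[1:],ce[1:]):
    if a[4]>60: print('wrist',a[4],q.round(),a[2:4],'offset from bowl at z.05',(onz(c,*q,.05)[:2]-P).round(3))
print(proj(c,(*P,.05)))
E
python3 fin.py
```

```text
[0.43528501 0.156585   0.38729911] [-5.93196800e-05  9.92034958e-01  1.25962587e-01  2.53375653e-04] [1.85223958 1.56431798 0.06225682]
scoop [ 0.5    -0.0376  0.4968] -0.4189814627170563
scene [(154, [404.1, 150.8], [14, 17]), (186, [419.8, 153.4], [19, 15])]
wrist 172 [296.   8.] [20 19] offset from bowl at z.05 [ 0.138 -0.086]
wrist 467 [151. 148.] [65 30] offset from bowl at z.05 [0.009 0.007]
wrist 123 [178. 173.] [26 27] offset from bowl at z.05 [-0.007 -0.017]
wrist 124 [198. 174.] [16 21] offset from bowl at z.05 [-0.003 -0.033]
wrist 17363 [309. 441.] [281 133] offset from bowl at z.05 [-0.267 -0.198]
wrist 9276 [ 89. 440.] [159 102] offset from bowl at z.05 [-0.328  0.04 ]
wrist 2742 [558. 459.] [108  64] offset from bowl at z.05 [-0.22  -0.479]
[np.float64(158.74615209495406), np.float64(160.6715944185175)]
```

```bash
cat > fin2.py <<'E'
from h import *
w=cams.read_camera("wrist"); c=cams.calibration("wrist"); P=np.array([.4474,.2985])
u,v=map(int,proj(c,(*P,.06)))
g=w.max(2); yy,xx=np.mgrid[:480,:640]; ring=(xx-u)**2+(yy-v)**2<52**2
for T in (60,80,100):
    m=((g<T)&ring).astype(np.uint8); d=cv2.distanceTransform(m,cv2.DIST_L2,5); pk=(d==cv2.dilate(d,np.ones((15,15))))&(d>6)
    print(T,m.sum(),[(int(x),int(y),round(float(d[y,x]),1),(onz(c,x,y,.05)[:2]-P).round(3).tolist()) for y,x in np.argwhere(pk)])
print('percentiles',np.percentile(g[ring],[2,10,20,30,40,50,60,80]))
f3=np.array([-.966,-.259,0]); W=np.array([-.259,.966,0])
for n in ("scene","side"):
    cc=cams.calibration(n); im=cams.read_camera(n).astype(int); M=cv2.blur((((im[...,2]-im[...,0])>8)&(im[...,2]<110)).astype(np.float32),(3,3)); o=[]
    for x in np.arange(-.03,.031,.005):
      for th in range(-20,41,4):
        t=np.radians(th); ax=np.array([0,0,np.cos(t)])+f3*np.sin(t); b=np.array([.533,-.0155,.001])-f3*x
        k=np.mean([M[tuple(int(round(q)) for q in proj(cc,b+ax*d+W*e-f3*a)[::-1])] for d in np.linspace(.03,.113,14) for a in (-.01,0,.01) for e in (-.011,0,.011)]); o.append((round(float(k),3),round(float(x),3),th))
    print(n,sorted(o)[::-1][:6])
E
python3 fin2.py
```

```text
60 2942 [(160, 150, 14.0, [0.01, -0.001]), (136, 151, 10.2, [0.004, 0.018]), (186, 177, 13.8, [-0.007, -0.025]), (169, 188, 10.0, [-0.02, -0.012])]
80 3134 [(160, 150, 14.4, [0.01, -0.001]), (129, 152, 15.2, [0.002, 0.024]), (186, 177, 14.4, [-0.007, -0.025]), (163, 193, 14.2, [-0.026, -0.008])]
100 3343 [(161, 150, 14.8, [0.01, -0.002]), (162, 151, 14.8, [0.009, -0.003]), (129, 152, 15.4, [0.002, 0.024]), (163, 152, 14.8, [0.009, -0.003]), (186, 177, 15.0, [-0.007, -0.025]), (164, 192, 15.0, [-0.025, -0.008]), (163, 193, 15.0, [-0.026, -0.008])]
percentiles [ 46.  49.  52.  55. 108. 129. 138. 145.]
scene [(0.598, -0.03, 40), (0.549, -0.03, 36), (0.525, -0.025, 40), (0.482, -0.03, 32), (0.469, -0.025, 36), (0.461, -0.02, 40)]
side [(0.441, -0.03, 40), (0.373, -0.03, 36), (0.364, -0.025, 40), (0.28, -0.025, 36), (0.28, -0.03, 32), (0.278, -0.02, 40)]
```

Four lumps lie side by side in the bowl, all within 27 mm of its axis. The scoop fit looks off, so I'll locate it by colour blobs.

```bash
cat > sc.py <<'E'
from h import *
for n,box in (("scene",(245,180,115,110)),("side",(240,200,130,110))):
    x,y,w,h=box; c=cams.calibration(n); im=cams.read_camera(n)[y:y+h,x:x+w].astype(int); B,G,R=im[...,0],im[...,1],im[...,2]
    m=((R-B>8)&(R-G>3)&(R<120)).astype(np.uint8); k,l,st,ce=cv2.connectedComponentsWithStats(m)
    for i in np.argsort(-st[1:,4])[:3]+1:
        if st[i,4]<25: continue
        ys,xs=np.nonzero(l==i); (cx,cy),sz,an=cv2.minAreaRect(np.stack([xs,ys],1).astype(np.float32)); print(n,'brown',st[i,4],(ce[i]+[x,y]).round(1),np.round(sz,1),round(an,1),'top',(xs[ys<=ys.min()+1].mean()+x).round(1),ys.min()+y,'bot',(xs[ys>=ys.max()-1].mean()+x).round(1),ys.max()+y)
    print(' upright expected top/bottom',np.round(proj(c,(.533,-.0155,.115)),1),np.round(proj(c,(.533,-.0155,.003)),1))
    s=((abs(R-B)<14)&(abs(G-R)<10)&(R>60)).astype(np.uint8)
s=sensors.sense(); print(s["ee_pos"])
E
python3 sc.py
```

```text
scene brown 627 [276.1 204.6] [44.2 16.9] 80.5 top 274.2 182 bot 277.0 226
scene brown 171 [356.2 191.4] [28.  7.] 90.0 top 356.0 180 bot 358.7 208
 upright expected top/bottom [304.4 212.7] [306.6 245.3]
side brown 2763 [275.6 234.1] [ 77.8 102.5] 29.3 top 267.0 200 bot 278.6 296
 upright expected top/bottom [316.1 229.9] [315.3 276.9]
[0.43704257 0.15441975 0.38697959]
```

```bash
python3 - <<'E'
from h import *
S=cams.calibration("scene"); D=cams.calibration("side")
print(onz(S,274.2,182,.115),onz(S,277,226,.003),onz(S,276,220,.003))
d=cams.read_camera("side")[200:330,220:370].astype(int); B,G,R=d[...,0],d[...,1],d[...,2]
m=((R-B>8)&(R-G>3)&(R<75)).astype(np.uint8); k,l,st,ce=cv2.connectedComponentsWithStats(m)
for i in range(1,k):
    if st[i,4]>40: print(st[i],(ce[i]+[220,200]).round(1))
for q in [(.48,-.06),(.46,-.06),(.47,-.05)]: print(q,[np.round(proj(D,(*q,z)),1).tolist() for z in (.115,.003)],[np.round(proj(S,(*q,z)),1).tolist() for z in (.115,.003)])
E
```

```text
[ 0.43208274 -0.03533665  0.115     ] [ 0.45708178 -0.04991631  0.003     ] [ 0.44107455 -0.04503738  0.003     ]
[ 44  41  19  39 460] [273.7 261.8]
[52 80 10 13 79] [277.9 285.8]
(0.48, -0.06) [[296.5, 245.7], [296.7, 294.1]] [[272.8, 202.4], [277.1, 235.3]]
(0.46, -0.06) [[286.1, 247.3], [286.9, 295.9]] [[268.8, 195.6], [273.3, 228.7]]
(0.47, -0.05) [[289.8, 243.8], [290.4, 292.0]] [[275.3, 197.2], [279.4, 230.2]]
```

```bash
python3 - <<'E'
from h import *
S=cams.calibration("scene"); D=cams.calibration("side")
d=cams.read_camera("side")[225:320,240:320].astype(int); s=cams.read_camera("scene")[175:260,245:320].astype(int)
def ends(im,o):
    B,G,R=im[...,0],im[...,1],im[...,2]; m=((R-B>8)&(R-G>3)&(R<75)).astype(np.uint8)
    m=cv2.morphologyEx(m,cv2.MORPH_CLOSE,np.ones((5,3))); k,l,st,ce=cv2.connectedComponentsWithStats(m); i=1+np.argmax(st[1:,4])
    for y in range(st[i,1],st[i,1]+st[i,3],6): xs=np.nonzero(l[y]==i)[0]; print(y+o[1],xs.min()+o[0],xs.max()+o[0])
    print(st[i])
ends(d,(240,225)); print(); ends(s,(245,175))
t=tri((S,274.5,187),(D,272,245)); b=tri((S,277,223),(D,278,291)); print(t,b,np.linalg.norm(t-b))
E
```

```text
240 279 283
246 264 280
252 266 280
258 267 281
264 266 281
270 267 281
276 269 282
282 273 281
288 276 281
[ 24  15  20  53 614]

182 275 275
188 267 281
194 268 281
200 269 282
206 270 283
212 270 285
218 270 284
224 272 283
[ 22   7  19  45 599]
[ 0.43939875 -0.03818737  0.10994066] [ 0.4481397  -0.04501331  0.00455412] 0.10596849364162404
```

The scoop now stands at about (0.445,-0.043) with its handle near vertical. It has been knocked about 9 cm and is near the tolerance edge, so I'll go over it and re-centre it.

Call:
{"api": "servo_tool", "payload": {"motion": [[[0.2,-4,0,0],[0.4,-8,0,0],[0.6,-12,0,0],[0.8,-16,-1,0],[1,-19,-3,0],[1,-20,-5,0],[1,-20,-5.5,0],[1,-20,-5.5,0]]]}}

```text
t: 41.4
ee_pos: [0.4465, -0.0447, 0.3319]
ee_rot: [-0.0, 0.992, 0.126, -0.001]
ft_force: [0.6, 0.4, -0.1]
gripper_width: 0.0605
grip_force: 0.0
```

```bash
cat > wv.py <<'E'
from h import *
p=sensors.sense()["ee_pos"]; c=cams.calibration("wrist"); im=cams.read_camera("wrist"); cv2.imwrite("pics/wv.png",im); im=im.astype(int); B,G,R=im[...,0],im[...,1],im[...,2]; print(p)
def show(name,m,amin=150):
    m=cv2.morphologyEx(m.astype(np.uint8),cv2.MORPH_OPEN,np.ones((3,3))); k,l,st,ce=cv2.connectedComponentsWithStats(m)
    for i in range(1,k):
        if st[i,4]>amin:
            ys,xs=np.nonzero(l==i); a=cv2.minAreaRect(np.stack([xs,ys],1).astype(np.float32)); print(name,st[i].tolist(),'rect',np.round(a[0]),np.round(a[1]),round(a[2],1))
show('brown',(R-B>10)&(R-G>4)&(R<110))
show('green',(G-R>15)&(G-B>-5)&(R<80),400)
E
python3 wv.py
```

```text
[ 0.44652748 -0.04466657  0.3318516 ]
brown [27, 0, 90, 210, 2798] rect [ 84. 111.] [ 59. 222.] 21.9
brown [482, 0, 150, 320, 8804] rect [552. 155.] [ 30. 346.] 22.6
brown [17, 15, 42, 35, 302] rect [39. 31.] [53.  9.] 40.9
brown [293, 202, 42, 50, 1119] rect [313. 223.] [41. 43.] 46.5
brown [290, 250, 43, 44, 1300] rect [311. 272.] [43. 42.] 3.4
brown [522, 278, 118, 65, 3966] rect [581. 310.] [125.  47.] 9.1
brown [507, 300, 24, 24, 323] rect [520. 311.] [24. 21.] 9.5
green [224, 4, 159, 250, 22096] rect [296. 128.] [160. 241.] 4.0
green [445, 158, 35, 32, 838] rect [461. 173.] [34. 30.] 18.4
green [227, 173, 47, 76, 3032] rect [250. 210.] [75. 46.] 90.0
```

```bash
python3 - <<'E'
from h import *
im=cv2.imread("pics/wv.png").astype(int); c=cams.calibration("wrist"); p=sensors.sense()["ee_pos"]
g=(im[...,1]-im[...,2]>8)
print('L',[(r,240+int(np.argmin(g[r,240:330]))) for r in range(150,250,10)])
print('R',[(r,int(np.nonzero(g[r,320:])[0][:1].sum()+320)) for r in range(150,250,10)])
print('T',[(q,int(100+np.argmin(g[100:260,q]))) for q in range(270,370,10)])
for r in (140,160,170,180,200,230,285): print(r,[tuple(im[r,q]) and tuple(int(v) for v in im[r,q]) for q in (265,285,313,345,365)])
q=sensors.sense()['ee_rot']; tx=np.array([q[1]**2-q[2]**2,2*q[1]*q[2]]); ty=np.array([-tx[1],tx[0]])
for a,b,z in [(0,0,.115),(-.012,0,.115),(.012,0,.115),(.012,0,.002),(.026,.034,.002),(.026,-.034,.002),(-.014,.034,.03),(-.014,-.034,.03)]: print((a,b,z),np.round(proj(c,(*(p[:2]+tx*a+ty*b),z))))
E
```

```text
L [(150, 240), (160, 240), (170, 240), (180, 240), (190, 240), (200, 275), (210, 275), (220, 275), (230, 277), (240, 274)]
R [(150, 320), (160, 320), (170, 320), (180, 320), (190, 320), (200, 340), (210, 339), (220, 354), (230, 352), (240, 354)]
T [(270, 252), (280, 193), (290, 193), (300, 193), (310, 193), (320, 193), (330, 193), (340, 193), (350, 193), (360, 256)]
140 [(54, 55, 39), (51, 56, 33), (51, 58, 41), (57, 66, 46), (81, 91, 58)]
160 [(53, 59, 39), (50, 58, 35), (53, 57, 41), (77, 86, 57), (84, 93, 62)]
170 [(47, 53, 38), (46, 56, 39), (51, 55, 39), (83, 90, 59), (89, 98, 68)]
180 [(56, 61, 40), (54, 56, 38), (47, 53, 32), (82, 90, 57), (84, 95, 65)]
200 [(85, 92, 59), (151, 149, 138), (93, 89, 85), (154, 150, 143), (85, 94, 64)]
230 [(91, 98, 66), (91, 90, 85), (48, 51, 58), (99, 96, 91), (174, 182, 172)]
285 [(178, 186, 181), (176, 174, 164), (58, 67, 73), (171, 168, 160), (185, 194, 187)]
(0, 0, 0.115) [319. 269.]
(-0.012, 0, 0.115) [319. 288.]
(0.012, 0, 0.115) [319. 249.]
(0.012, 0, 0.002) [319. 203.]
(0.026, 0.034, 0.002) [279. 187.]
(0.026, -0.034, 0.002) [359. 187.]
(-0.014, 0.034, 0.03) [277. 242.]
(-0.014, -0.034, 0.03) [361. 242.]
```

The tail edge is a straight, level row 193 from columns 275 to 354, so the scoop is flat and aligned with the tool but shifted to (0.440,-0.042). I'll pinch it and carry it back to the pad centre.

Call:
{"api": "servo_tool", "payload": {"motion": [[[-0.6,0.3,-2,0],[-0.6,0.3,-4.5,0],[-0.6,0.3,-6.5,0],[-0.6,0.3,-8,0],[-0.6,0.3,-8.4,0],[-0.6,0.3,-8.4,0]]]}}

```text
t: 42.05
ee_pos: [0.4408, -0.0413, 0.2487]
ee_rot: [0.0, 0.992, 0.127, 0.0]
ft_force: [-0.6, 0.8, -0.4]
gripper_width: 0.06
grip_force: 0.0
```

Call:
{"api": "servo_tool", "payload": {"motion": [[[0,0,0,0],[0,0,0,0],[0,0,0,0],[0,0,0,0],[0,0,0,0]]], "hand": 0, "newtons": 50}}

```text
t: 42.55
ee_pos: [0.4407, -0.0418, 0.2489]
ee_rot: [0.0, 0.992, 0.126, 0.001]
ft_force: [-1.3, 1.4, 6.6]
gripper_width: 0.0251
grip_force: 52.6
```

Call:
{"api": "servo_tool", "payload": {"motion": [[[0,0,0.8,0],[1,0.4,1.2,0],[3,1.2,1.2,0],[5,2.1,1.2,0],[6,2.6,1.2,0],[6,2.6,0.6,0],[6,2.6,0.1,0],[6,2.6,0.0,0]]]}}

```text
t: 43.35
ee_pos: [0.5002, -0.0157, 0.2488]
ee_rot: [-0.0, 0.992, 0.126, 0.0]
ft_force: [-7.4, 6.6, 22.8]
gripper_width: 0.0256
grip_force: 54.6
```

Call:
{"api": "servo_tool", "payload": {"motion": [[[0,0,0,0],[0,0,0,0],[0,0,0,0],[0,0,0,0],[0,0,0,0]]], "hand": 5}}

```text
t: 43.85
ee_pos: [0.5004, -0.0159, 0.2481]
ee_rot: [-0.0, 0.992, 0.126, -0.0]
ft_force: [1.5, 0.3, -0.9]
gripper_width: 0.0501
grip_force: 0.0
```

Call:
{"api": "servo_tool", "payload": {"motion": [[[0,0,2,0],[0,0,5,0],[0,0,8.5,0],[0,0,8.5,0]]]}}

```text
t: 44.25
ee_pos: [0.501, -0.0158, 0.3373]
ee_rot: [0.001, 0.992, 0.126, 0.003]
ft_force: [0.1, -0.7, 0.0]
gripper_width: 0.0496
grip_force: 0.0
```

```bash
cat > chk.py <<'E'
from h import *
s=sensors.sense(); p=s["ee_pos"]; q=s["ee_rot"]; c=cams.calibration("wrist"); im=cams.read_camera("wrist").astype(int); g=(im[...,1]-im[...,2]>8); print(p)
for r in range(180,250,10):
    n=np.nonzero(~g[r,230:400])[0]+230; print(r,n.min() if len(n) else 0,n.max() if len(n) else 0,end=' | ')
print('T',[(k,int(100+np.argmin(g[100:260,k]))) for k in range(270,370,10)])
tx=np.array([q[1]**2-q[2]**2,2*q[1]*q[2]]); ty=np.array([-tx[1],tx[0]])
for a,b in ((.026,.034),(.026,-.034)): print(np.round(proj(c,(*(p[:2]+tx*a+ty*b),.002))))
E
python3 chk.py
```

```text
[ 0.50101169 -0.01580246  0.33727575]
180 230 399 | 190 230 399 | 200 230 399 | 210 230 399 | 220 230 399 | 230 230 399 | 240 230 399 | T [(270, 100), (280, 189), (290, 189), (300, 189), (310, 189), (320, 190), (330, 100), (340, 100), (350, 100), (360, 100)]
[278. 188.]
[358. 188.]
```

The scoop stands flat at (0.500,-0.016). Now for the last click: I'll pinch the post at (0.5415,0.1495).

Call:
{"api": "servo_tool", "payload": {"motion": [[[0.5,2,0,8],[1,4,0,16],[1.5,6,0,24],[2,9,0,32],[2.5,11,0,40],[3,13,0,48],[3.5,15,0,56],[4,16.5,0,64]]]}}

```text
t: 45.1
ee_pos: [0.5405, 0.1503, 0.3316]
ee_rot: [-0.0, 0.772, 0.635, -0.001]
ft_force: [0.1, -0.1, 0.1]
gripper_width: 0.05
grip_force: 0.0
```

Call:
{"api": "servo_tool", "payload": {"motion": [[[0,0,-1,8],[0,0,-3,11.5],[0,0,-6,11.5],[0,0,-7.2,11.5],[0,0,-7.2,11.5]]]}}

```text
t: 45.6
ee_pos: [0.5401, 0.1491, 0.259]
ee_rot: [-0.001, 0.707, 0.707, -0.002]
ft_force: [0.4, -0.3, 0.3]
gripper_width: 0.05
grip_force: 0.0
```

```bash
python3 - <<'E'
from h import *
s=sensors.sense(); p=s["ee_pos"]; print(p,s["ee_rot"]); c=cams.calibration("wrist"); im=cams.read_camera("wrist").astype(int)
# steel post top: grey blob near its expected pixel, between the fingers
u,v=proj(c,(.5415,.1495,.098)); print(u,v)
# row profile around the expected post: horizontal gradient edges
for r in range(int(v)-50,int(v)+8,8): print(r,[int(x) for x in im[r,int(u)-40:int(u)+44:4].mean(1)], [int(x) for x in (im[r,int(u)-40:int(u)+44:4,2]-im[r,int(u)-40:int(u)+44:4,0])])
E
```

```text
[0.54010805 0.14914082 0.25896806] [-0.00113607  0.70720321  0.70700721 -0.00176914]
322.40046993681574 321.37443955448333
271 [118, 123, 119, 118, 114, 118, 118, 120, 96, 97, 98, 95, 97, 90, 114, 118, 125, 124, 121, 122, 117] [60, 64, 61, 57, 57, 58, 59, 60, 2, 2, 1, 1, 3, 0, 47, 61, 63, 62, 62, 59, 59]
279 [142, 118, 121, 125, 118, 120, 118, 120, 92, 97, 96, 97, 97, 97, 103, 121, 118, 127, 138, 144, 142] [74, 60, 57, 56, 58, 54, 57, 54, 3, -1, -4, 0, -1, 1, 25, 59, 62, 39, 11, 2, 4]
287 [182, 124, 123, 120, 121, 120, 115, 120, 97, 98, 96, 99, 99, 97, 98, 143, 144, 142, 143, 146, 142] [93, 59, 58, 56, 56, 56, 53, 56, 2, -2, 0, -1, 0, 2, 0, 2, 3, 6, 3, 2, 3]
295 [225, 222, 225, 222, 225, 230, 228, 201, 97, 100, 101, 97, 100, 96, 92, 145, 148, 140, 141, 142, 139] [2, 2, 1, 1, 3, 3, 1, 6, 0, 0, 0, -1, -1, -1, 0, 2, 4, 2, 4, 3, 3]
303 [227, 227, 228, 224, 227, 228, 225, 188, 99, 100, 101, 100, 100, 97, 94, 141, 148, 141, 140, 140, 137] [3, 1, 3, 3, 2, 2, 1, 1, -3, -3, 0, -2, -2, -3, -2, 4, 2, 4, 1, 1, 4]
311 [228, 229, 225, 227, 230, 227, 229, 152, 107, 115, 119, 115, 117, 120, 100, 126, 141, 137, 137, 145, 142] [2, 2, 3, 3, 2, 3, 2, 1, -3, -5, -7, -3, -5, -4, -2, 1, 0, 1, -1, 3, 3]
319 [226, 225, 224, 231, 225, 225, 226, 130, 116, 117, 117, 120, 115, 113, 117, 112, 141, 141, 141, 142, 143] [2, 3, 1, 2, 2, 2, 3, 0, -4, -4, -6, -3, -4, -5, -5, -1, 1, 2, 2, 0, 3]
327 [232, 226, 223, 223, 225, 228, 228, 225, 118, 115, 115, 113, 114, 115, 113, 143, 139, 138, 138, 141, 142] [2, 1, 2, 1, 2, 1, 2, 2, -3, -5, -4, -3, -4, -5, -2, 0, 1, 1, 3, 3, 3]
```

Call:
{"api": "servo_tool", "payload": {"motion": [[[0.1,0,-0.4,0],[0.1,0,-0.7,0],[0.1,0,-0.7,0]]]}}

```text
t: 45.95
ee_pos: [0.5415, 0.1492, 0.2543]
ee_rot: [0.0, 0.707, 0.707, 0.0]
ft_force: [0.1, -0.1, -1.1]
gripper_width: 0.0497
grip_force: 0.0
```

Call:
{"api": "servo_tool", "payload": {"motion": [[[0,0,0,0],[0,0,0,0],[0,0,0,0],[0,0,0,0],[0,0,0,0],[0,0,0,0]]], "hand": 0, "newtons": 30}}

```text
t: 46.55
ee_pos: [0.5416, 0.1492, 0.2545]
ee_rot: [0.0, 0.707, 0.707, 0.0]
ft_force: [-0.9, -1.3, 4.6]
gripper_width: 0.0121
grip_force: 29.4
```

Call:
{"api": "servo_tool", "payload": {"motion": [[[-0.4,-0.1,0,-2],[-1.4,-0.3,0,-7],[-2.8,-0.4,0,-14],[-4.2,-0.4,0,-21],[-5.6,-0.1,0,-28],[-7.0,0.3,0,-35],[-8.2,0.8,0,-42]]]}}

```text
t: 47.25
ee_pos: [0.4589, 0.1564, 0.2544]
ee_rot: [0.001, 0.915, 0.404, -0.001]
ft_force: [-2.9, -10.6, 9.4]
gripper_width: 0.0127
grip_force: 30.3
```

Call:
{"api": "servo_tool", "payload": {"motion": [[[-1.2,0.7,0,-7],[-2.4,1.6,0,-14],[-3.4,2.6,0,-21],[-4.3,3.7,0,-28],[-5.0,4.9,0,-35],[-5.5,6.2,0,-42],[-5.8,7.2,0,-47],[-5.8,7.2,0,-47]]]}}

```text
t: 48.05
ee_pos: [0.3996, 0.2298, 0.2539]
ee_rot: [0.001, 1.0, 0.008, -0.003]
ft_force: [-24.7, -6.9, 21.6]
gripper_width: 0.0123
grip_force: 32.0
```

Call:
{"api": "servo_tool", "payload": {"motion": [[[0,0,0,0],[0,0,0,0],[0,0,0,0],[0,0,0,0],[0,0,0,0]]], "hand": 5}}

```text
t: 48.55
ee_pos: [0.4016, 0.2292, 0.2541]
ee_rot: [-0.0, 1.0, 0.009, -0.0]
ft_force: [-0.4, 0.4, -0.2]
gripper_width: 0.0501
grip_force: 0.0
```

Call:
{"api": "servo_tool", "payload": {"motion": [[[0,0,2,0],[0,0,6,0],[0,0,10,5],[0,0,13,10],[0,-3,14,15],[0,-7,14,20],[0,-10,14,24],[0,-10,14,24]]]}}

```text
t: 49.35
ee_pos: [0.4014, 0.1269, 0.3943]
ee_rot: [0.0, 0.976, 0.216, 0.0]
ft_force: [0.1, 0.6, -0.7]
gripper_width: 0.05
grip_force: 0.0
```

```bash
cat > last.py <<'E'
from h import *
s=sensors.sense(); print(s["t"],s["ee_pos"],s["ft_force"])
S=cams.calibration("scene"); D=cams.calibration("side"); P=np.array([.5115+.037,.2615+.064])
for n,c in (("scene",S),("side",D)):
    im=cams.read_camera(n); g=im.max(2); u,v=proj(c,(*P,.05)); yy,xx=np.mgrid[:480,:640]; ring=((xx-u)/25)**2+((yy-v)/20)**2<1
    m=((g<62)&ring).astype(np.uint8); k,_,st,ce=cv2.connectedComponentsWithStats(m)
    print(n,(u,v),[(int(a[4]),q.round(1).tolist(),(onz(c,*q,.05)[:2]-P).round(3).tolist()) for a,q in zip(st[1:],ce[1:]) if a[4]>8],'white frac',float((g[ring]>90).mean()))
E
python3 last.py; python3 sc.py
```

```text
49.35 [0.40141482 0.12694585 0.3943328 ] [ 0.13879003  0.61664942 -0.68584937]
scene (np.float64(448.6378518976611), np.float64(178.86348221559894)) [(9, [446.7, 159.9], [-0.049, 0.028]), (10, [455.3, 161.2], [-0.037, 0.043]), (11, [463.5, 164.8], [-0.019, 0.052]), (376, [448.8, 176.6], [-0.005, 0.004]), (10, [469.4, 170.6], [0.001, 0.054]), (10, [440.5, 195.0], [0.03, -0.041]), (9, [450.4, 196.7], [0.044, -0.025])] white frac 0.4519414385741566
side (np.float64(279.31570928116616), np.float64(185.75827362341948)) [(49, [273.6, 181.8], [-0.008, 0.026])] white frac 0.9006369426751593
scene brown 656 [299.  219.7] [44. 18.] 90.0 top 298.7 197 bot 299.8 241
scene brown 171 [356.2 191.6] [29.  7.] 90.0 top 356.0 180 bot 359.0 209
 upright expected top/bottom [304.4 212.7] [306.6 245.3]
side brown 2034 [286.4 234.9] [82.8 80.4] 15.1 top 286.7 200 bot 304.6 283
 upright expected top/bottom [316.1 229.9] [315.3 276.9]
[0.40154989 0.12977065 0.39411341]
```

```bash
python3 -c "
from h import *
print(sign_off())"
```

```text
the job is handed in; nothing more can be done
None
```

The job is handed in, but `sign_off` gave no verdict; by my last camera check all four lumps are in the spotted bowl at the red dot and the scoop stands upright on its pad, re-centred after being found about 9 cm from where I had set it down, with the arm clear.

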